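# Set up the drilling jig for a batch of chair rails

### The job

Set up the drilling jig: put the short offcuts left in its channels into the blue tray, and lay every long rail blank fully down in a channel of its own. Then lower the bush plate level over both locating pins, without forcing it, until it lies flat on the posts, and only then turn the clamp's knob clockwise until the pawl catches in the third tooth, with the arm pointing straight in over the plate. Leave the mallet, the try square and the glue bottle where they are.

Things in the scene. Friction and masses are not known exactly. Their poses are not given: they have to be found in the camera images.
- jig: drilling jig fixed to the bench: plywood base 260 x 300 mm, 18 mm thick, with four straight channels for rail blanks. Origin on the bench under the middle of the channels; z up; x runs along the channels, away from the robot at yaw 0. Base spans x -92..168, y -150..150 mm. Four steel posts, 24 mm thick, stand at x = +-38, y = +-122 mm, tops 52 mm up (2 mm above a loaded blank)
- channels (a point): middle of the jig's channels at floor level, 18 mm above the jig's origin. Channel centre lines at y = -90, -30, +30, +90 mm of the jig, along its x. They are parted by half-round wooden beads 9 mm high (36 mm clear at floor level, wider above) and closed at the ends by strips 8 mm high, 158 mm apart (x = -79..79 mm)
- pin1 (a point): tip of the locating pin on the post at x = +38, y = +122 mm of the jig: a steel pin 12 mm thick standing 26 mm up from the post's top, the last 10 mm tapering to 4.4 mm; the tip is 78 mm above the jig's origin
- pin2 (a point): tip of the other, equal locating pin, at x = -38, y = -122 mm of the jig
- plate: bush plate: aluminium, 120 (x) x 276 (y) x 10 mm, 0.4 to 0.6 kg, flat on the bench at first. Origin: centre of its underside, z up. Two holes go through it: round, 14 mm, at x = +38, y = +122 mm; a slot 14 (x) by 18 (y) mm at x = -38, y = -122 mm. It fits the pins either way round (half a turn). Seated: underside 52 mm above the jig's origin, its x along the jig's
- plate_handle (a point): centre of the grip bar of the black D-handle on the middle of the bush plate, 38 mm above the plate's underside: bar along the plate's x, 64 mm long, 14 mm thick, 16 mm high, open beneath (20 mm) between two legs 38 mm apart
- clamp (a joint): angle (rad) of the ratchet swing clamp about its upright shaft at x = 120, y = 0 mm of the jig; about -0.03 at the start, grows clockwise seen from above. Arm, toothed wheel and winged knob turn as one. The pawl catches every 0.419 rad: about 0.39, 0.80, 1.22 (third tooth: the arm points along the jig's -x, straight in over the plate), 1.64. Past a tooth there is no way back
- pawl (a joint): angle (rad) of the sprung pawl: about 0 in a tooth gap, up to about 0.16 as it rides over a tooth tip. A spring always turns the clamp back (0.09 N m at 0, 0.17 N m at the third tooth) until the pawl stops it, so the knob must be turned a little past a tooth; let go, it returns to the last tooth passed, and it can be taken afresh between turns
- clamp_grip (a point): middle of the clamp's black winged knob, on its axis, 112 mm above the jig's origin: wing 66 mm long, 16 mm thick, 30 mm high (97 to 127 mm up), above a 59 mm wide toothed wheel whose top is 88 mm up. The wing lies in line with the arm: at clamp angle q its length points 250 degrees - q, counterclockwise from the jig's x
- clamp_tip (a point): end of the clamp's arm, 72 mm from the shaft, 74 mm above the jig's origin. Beneath it a rubber pad on a soft spring (1 to 2 N) rides up on to the seated plate's edge (top 62 mm up) as the arm swings in
- tray: offcut tray fixed to the bench: open blue plastic box 190 (x) x 130 (y) x 45 mm high, 4 mm walls. Origin: centre of its underside
- rail1_mid (a point): centre of a rail blank: plain beech, 150 (along its x) x 32 x 32 mm, 0.08 to 0.13 kg; starts flat on the bench, its z up; only three or four of the blanks are there
- rail2_mid (a point): centre of a rail blank: plain beech, 150 (along its x) x 32 x 32 mm, 0.08 to 0.13 kg; starts flat on the bench, its z up; only three or four of the blanks are there
- rail3_mid (a point): centre of a rail blank: plain beech, 150 (along its x) x 32 x 32 mm, 0.08 to 0.13 kg; starts flat on the bench, its z up; only three or four of the blanks are there
- rail4_mid (a point): centre of a rail blank: plain beech, 150 (along its x) x 32 x 32 mm, 0.08 to 0.13 kg; starts flat on the bench, its z up; only three or four of the blanks are there
- offcut1_mid (a point): centre of an offcut of the same beech section, 60 (along its x) x 32 x 32 mm, 0.045 kg; starts lying down in a channel of the jig, its x along the channel; only one or two of them are there
- offcut2_mid (a point): centre of an offcut of the same beech section, 60 (along its x) x 32 x 32 mm, 0.045 kg; starts lying down in a channel of the jig, its x along the channel; only one or two of them are there
- offcut3_mid (a point): centre of an offcut of the same beech section, 60 (along its x) x 32 x 32 mm, 0.045 kg; starts lying down in a channel of the jig, its x along the channel; only one or two of them are there
- offcut4_mid (a point): centre of an offcut of the same beech section, 60 (along its x) x 32 x 32 mm, 0.045 kg; starts lying down in a channel of the jig, its x along the channel; only one or two of them are there
- mallet: wooden mallet lying beyond the jig, head 60 x 115 x 75 mm; a bystander, origin under its middle
- square: try square lying beyond the bush plate, blade 170 mm; a bystander, origin under its stock
- glue: glue bottle 170 mm tall, 64 mm thick; a bystander, origin under its middle
There are look-alikes about, which are no part of the job. What is shaped like the part that bears rail3_mid but black is not meant.

How it is judged (in metres and radians):
On the way, in this order (a step that is already met when the one before it is completed fails the run):
1. the offcuts are in the tray and every rail blank lies in a channel, the clamp still open (z of rail1_mid in the frame of jig between 0.0305 and 0.0375 m and x of rail1_mid in the frame of jig between -0.008 and 0.008 m and y of rail1_mid in the frame of jig between -0.097 and 0.097 m and angle between the x axis of each of rail1_mid, rail2_mid, rail3_mid, rail4_mid and the x axis of jig, either way round below 0.1 rad and z of rail2_mid in the frame of jig between 0.0305 and 0.0375 m and x of rail2_mid in the frame of jig between -0.008 and 0.008 m and y of rail2_mid in the frame of jig between -0.097 and 0.097 m and z of rail3_mid in the frame of jig between 0.0305 and 0.0375 m and x of rail3_mid in the frame of jig between -0.008 and 0.008 m and y of rail3_mid in the frame of jig between -0.097 and 0.097 m and z of rail4_mid in the frame of jig between 0.0305 and 0.0375 m and x of rail4_mid in the frame of jig between -0.008 and 0.008 m and y of rail4_mid in the frame of jig between -0.097 and 0.097 m and z of offcut1_mid in the frame of tray between 0 and 0.06 m and x of offcut1_mid in the frame of tray between -0.095 and 0.095 m and y of offcut1_mid in the frame of tray between -0.065 and 0.065 m and z of offcut2_mid in the frame of tray between 0 and 0.06 m and x of offcut2_mid in the frame of tray between -0.095 and 0.095 m and y of offcut2_mid in the frame of tray between -0.065 and 0.065 m and z of offcut3_mid in the frame of tray between 0 and 0.06 m and x of offcut3_mid in the frame of tray between -0.095 and 0.095 m and y of offcut3_mid in the frame of tray between -0.065 and 0.065 m and z of offcut4_mid in the frame of tray between 0 and 0.06 m and x of offcut4_mid in the frame of tray between -0.095 and 0.095 m and y of offcut4_mid in the frame of tray between -0.065 and 0.065 m and value of joint clamp below 0.2 rad), for 0.2 s.
2. the bush plate is down on the posts over both pins, the clamp still open (horizontal distance between plate and jig below 0.004 m and z of plate in the frame of jig between 0.049 and 0.0545 m and angle between plate's own z axis and vertical below 0.025 rad and angle between the x axis of plate and the x axis of jig, either way round below 0.03 rad and value of joint clamp below 0.2 rad), for 0.2 s.
3. the clamp has caught at the third tooth (horizontal distance between plate and jig below 0.004 m and z of plate in the frame of jig between 0.049 and 0.0545 m and angle between plate's own z axis and vertical below 0.025 rad and angle between the x axis of plate and the x axis of jig, either way round below 0.03 rad and value of joint clamp between 1.12 and 1.45 rad), for 0.3 s.
At the end, for the whole second after the job is handed in: Every offcut lies in the tray; every blank lies down in a channel (within 3.5 mm of fully down, 8 mm along it, 0.1 rad); the plate lies on the posts over both pins (within 4 mm, 3 mm in height, tilt under 0.025 rad) and at rest; the clamp stands in its third tooth (1.12 to 1.45 rad) by itself (all of step 3 and z of rail1_mid in the frame of jig between 0.0305 and 0.0375 m and x of rail1_mid in the frame of jig between -0.008 and 0.008 m and y of rail1_mid in the frame of jig between -0.097 and 0.097 m and angle between the x axis of each of rail1_mid, rail2_mid, rail3_mid, rail4_mid and the x axis of jig, either way round below 0.1 rad and z of rail2_mid in the frame of jig between 0.0305 and 0.0375 m and x of rail2_mid in the frame of jig between -0.008 and 0.008 m and y of rail2_mid in the frame of jig between -0.097 and 0.097 m and z of rail3_mid in the frame of jig between 0.0305 and 0.0375 m and x of rail3_mid in the frame of jig between -0.008 and 0.008 m and y of rail3_mid in the frame of jig between -0.097 and 0.097 m and z of rail4_mid in the frame of jig between 0.0305 and 0.0375 m and x of rail4_mid in the frame of jig between -0.008 and 0.008 m and y of rail4_mid in the frame of jig between -0.097 and 0.097 m and z of offcut1_mid in the frame of tray between 0 and 0.06 m and x of offcut1_mid in the frame of tray between -0.095 and 0.095 m and y of offcut1_mid in the frame of tray between -0.065 and 0.065 m and z of offcut2_mid in the frame of tray between 0 and 0.06 m and x of offcut2_mid in the frame of tray between -0.095 and 0.095 m and y of offcut2_mid in the frame of tray between -0.065 and 0.065 m and z of offcut3_mid in the frame of tray between 0 and 0.06 m and x of offcut3_mid in the frame of tray between -0.095 and 0.095 m and y of offcut3_mid in the frame of tray between -0.065 and 0.065 m and z of offcut4_mid in the frame of tray between 0 and 0.06 m and x of offcut4_mid in the frame of tray between -0.095 and 0.095 m and y of offcut4_mid in the frame of tray between -0.065 and 0.065 m and linear speed of plate below 0.02 m/s and velocity of joint clamp between -0.1 and 0.1 rad/s); the robot touches nothing.
It fails at once if the mallet is shifted by more than 30 mm (distance of mallet from where it was at the start of the episode above 0.03 m).
It fails at once if the try square is shifted by more than 30 mm (distance of square from where it was at the start of the episode above 0.03 m).
It fails at once if the glue bottle is shifted by more than 30 mm (distance of glue from where it was at the start of the episode above 0.03 m).
It fails at once if the bush plate is slammed or forced on to the jig (over 50 N) (contact force between plate and jig above 50 N and height (world z) of plate above 0.03 m).
Of rail1, rail2, rail3, rail4 only 3 to 4 are there at a start; the rules pass over those that are not, and their reading is None.
Of offcut1, offcut2, offcut3, offcut4 only 1 to 2 are there at a start; the rules pass over those that are not, and their reading is None.
At some moment in a run one of rail1, rail2, rail3, rail4, plate may be knocked a few centimetres aside while the robot is not near it.
It also fails if it takes over 210 s, if anything falls off the work surface, if the arm or the gripper's body presses on something with over 40 N, if the wrist force passes 120 N, or if a joint passes its speed limit or range.

### The arm

A 6-joint arm with a two-finger parallel gripper is mounted at the origin on the work surface. World frame = base frame: x ahead of the robot, y to its left, z up, the work surface at z = 0. Lengths are in mm, angles in rad, forces in N, time in s.
With the tool pointing down it reaches from about 350 to 975 mm from the base axis. Payload 7.1 kg.
Tool frame: the origin (TCP) lies on the front face of the gripper's body, between the roots of the fingers; the fingertips stand 80 mm ahead of it and the grasp point (between the pads) lies 61 mm ahead of it; z points along the fingers, y is the line along which they close (so a half turn about z gives the same grasp; the last joint's range is limited). The gripper opens to 88 mm and grips with 3 to 60 N. Pads are 20 mm wide; open, the fingers measure 115 mm over their backs; the gripper's body (75 mm by 178 mm) begins 61 mm behind the grasp point.
Start: joints at [-1.133, 0.423, 1.63, -0, 1.089, -0.019], TCP at [275.688, -560.893, 302.675] pointing down, gripper open.
Joint ranges: [-3, 3], [-0.9, 2.11], [0.09, 2.58], [-1.31, 4.45], [0.11, 2.69], [-2.54, 2.54]. Speed limits (rad/s): [2.39, 2.39, 3.01, 3.14, 3.14, 3.14].

### API

Orientations are given as a rotation vector (axis times angle).
In Python, from workcell import readout, vision, close_job gives the robot as it stands.
- The arm moves only by the tool servo_tool, never from a script. Its argument "plan" is a list that holds one entry, the list of rows, each a list of 7 numbers: the gripper command: -1 is fully open, 1 is shut, values between are in proportion, then the shift along the world's x, y, z in units of 40 mm (1.0 is 40 mm), then the turn, a rotation vector about the world's x, y, z in units of 5 degrees (1.0 is 5 degrees). A call has 1 to 5 rows; each row shifts and turns the commanded pose from where the row before left it; what a row does not reach is not made up. A row lasts 1/12 s, in which the tool goes at most 41.7 mm and 7.16 degrees, less where a joint would pass 70% of its speed; a pose out of reach is approached as far as the arm can. A call is refused whole if a number of a shift passes 1 or a number of a turn 1, either way. A call with a gripper value outside its range is refused whole. The fingers move at their own pace and stop on an object; the grip force is fixed at half the most. Time passes only in rows, so rows that do not move let the fingers close. It gives the time, the measured TCP pose, the force, the opening and the grip force at its end, in the units of the state.
- readout.get_obs(): the state, without advancing time (a new reading comes with each control period).
- vision.get_image(name): name is "scene" or "top" or "wrist"; returns the picture (420x560x3 uint8, red, green, blue); there is no depth.
- vision.camera_params(name): a dict with "fx", "fy", "cx", "cy" (pixels), "D" ([k1, k2, p1, p2, k3] as OpenCV has them; the pictures are not rectified), "rvec" (rotation vector, rad) and "tvec" (3), from world to camera coordinates, as OpenCV has them; the wrist camera has in their place "hand_eye" (4x4, takes a point from camera to tool coordinates, whose origin is the TCP and whose axes are the flange's). Camera axes: x right, y down, z forward; pixel columns grow to the right and rows downward; lengths in mm; the calibration is good to about 2 mm. A picture is of the moment at which its call begins: read the wrist's pose just before it. camera_params takes no time and is no camera call.
- close_job(): hands the job in; it is judged then, once.
The state is a dict: "t": time; "qpos": joint angles; "qvel": joint speeds; "joint_torque": joint torques, N m; "ee_pos": TCP position; "orientation": TCP orientation; "ft_force": force on the tool from outside, world axes, zero at the start; "moment": the same for the moment, N m; "width": finger opening in mm; "grasp_force": force on a finger pad.
Only numpy, scipy, OpenCV 4.12 (cv2) and the standard library are available. Lean on these libraries where they do the work, as an engineer would, in place of code of your own. Each camera call takes 0.05 s, during which the arm holds its last target. There are 200 camera calls.

## Working session

There is one attempt and no reset: what is moved stays moved. The work goes in short steps, Python scripts to look and compute and a tool call to move; the robot and the scene stay as the last step left them, time stands still between calls to the robot, and variables do not carry over. Pictures are saved under pics/ and viewed, at most 14 in all, crops included, and the job is handed in when it is done.

Besides the shell and the picture viewer there is one more tool, called after ">>>" as name(argument=value, ...) on one line, values as JSON. servo_tool: Moves the arm, as the interface text tells. Its arguments: {"type":"object","properties":{"plan":{"type":"array"}},"required":["plan"]}

```bash
ls; mkdir -p pics; python3 - <<'E'
from workcell import readout, vision
import cv2
for n in ("scene","top"):
    im=vision.get_image(n); cv2.imwrite(f"pics/{n}0.png",im[:,:,::-1])
    print(n,vision.camera_params(n))
print(vision.camera_params("wrist")); print(readout.get_obs())
E
```

```text
pics
scene {'fx': 430.1230956080423, 'fy': 430.1230956080423, 'cx': 287.0305880154163, 'cy': 209.69667021026044, 'D': array([-0.09014709,  0.        ,  0.        ,  0.        ,  0.        ]), 'rvec': array([ 0.91222536,  2.66882196, -0.81565495]), 'tvec': array([ 401.10694891, -226.39961657, 1465.02362227])}
top {'fx': 466.7081218017213, 'fy': 466.7081218017213, 'cx': 280.52719457521744, 'cy': 205.28830031799288, 'D': array([-0.03023821,  0.        ,  0.        ,  0.        ,  0.        ]), 'rvec': array([ 2.17797737, -2.03412563,  0.21053366]), 'tvec': array([   9.06850233,  522.83405998, 1501.19688635])}
{'fx': 306.58490930564204, 'fy': 306.58490930564204, 'cx': 281.85606736572015, 'cy': 207.1213281981049, 'D': array([-0.00488317,  0.        ,  0.        ,  0.        ,  0.        ]), 'hand_eye': array([[-1.06526530e-04, -9.54434055e-01, -2.98421888e-01,
         8.07579509e+01],
       [ 9.99999503e-01,  1.94298374e-04, -9.78384877e-04,
        -1.75189625e+00],
       [ 9.91786734e-04, -2.98421844e-01,  9.54433559e-01,
        -8.16364228e+01],
       [ 0.00000000e+00,  0.00000000e+00,  0.00000000e+00,
         1.00000000e+00]])}
{'t': 0.1, 'qpos': array([-1.13298741e+00,  4.23749084e-01,  1.63054054e+00, -3.45769670e-05,
        1.08857369e+00, -1.89781305e-02]), 'qvel': array([ 0.00186095, -0.00068075, -0.00293106,  0.00059288, -0.00023204,
       -0.00010342]), 'joint_torque': array([ 8.82968288e-05, -5.45614064e+01, -2.74323732e+01,  6.45070220e-02,
        1.88561023e-02, -7.31667569e-05]), 'ee_pos': array([ 275.54678976, -560.58878309,  302.01762602]), 'orientation': array([-3.05879966e+00, -7.11042181e-01,  4.61805954e-04]), 'ft_force': array([-0.27320209, -0.62778386, -0.56829357]), 'moment': array([-0.02631708,  0.02512565, -0.02244149]), 'grasp_force': 0.0, 'width': 88.01271599579036}
```

View pics/top0.png

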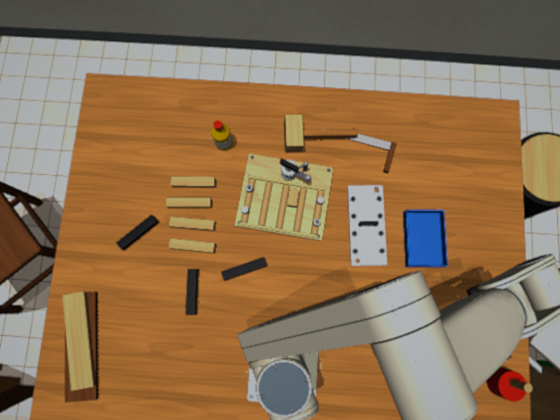

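View pics/scene0.png

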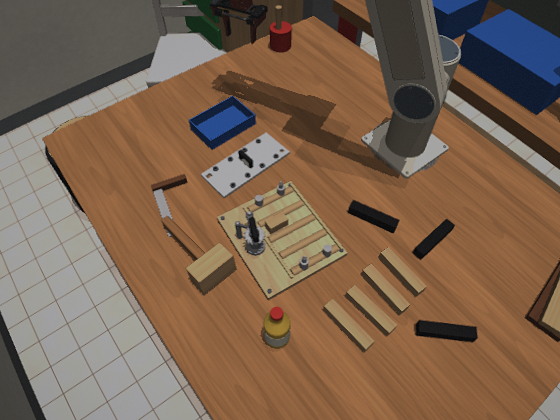

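The top view shows four beech blanks at (192,182), (189,203), (191,224) and (191,246). The black look-alikes are at (138,232), (192,290) and (244,268). An offcut lies in the jig at (293,199), the plate is at (367,225) and the tray at (425,239). Of the candidates, only the beech blanks fit the description. I'll enlarge the jig and the blanks to confirm, and measure.

```bash
cat > h.py <<'E'
import numpy as np, cv2
from workcell import readout, vision
from scipy.spatial.transform import Rotation as R
def cam(n,obs=None):
    p=vision.camera_params(n)
    K=np.array([[p['fx'],0,p['cx']],[0,p['fy'],p['cy']],[0,0,1]])
    if n=='wrist':
        o=obs; T=np.eye(4); T[:3,:3]=R.from_rotvec(o['orientation']).as_matrix(); T[:3,3]=o['ee_pos']
        M=np.linalg.inv(T@np.array(p['hand_eye'])); Rm,t=M[:3,:3],M[:3,3]
    else: Rm,t=cv2.Rodrigues(p['rvec'])[0],p['tvec']
    return K,np.array(p['D']),Rm,t
def plane(c,uv,z):
    K,D,Rm,t=c
    uv=np.array(uv,float).reshape(-1,1,2)
    d=cv2.undistortPoints(uv,K,D).reshape(-1,2); d=np.c_[d,np.ones(len(d))]@Rm
    o=-Rm.T@t; return o+d*((z-o[2])/d[:,2])[:,None]
def proj(c,P):
    K,D,Rm,t=c
    return cv2.projectPoints(np.array(P,float).reshape(-1,3),cv2.Rodrigues(Rm)[0],t,K,D)[0].reshape(-1,2)
def rect(c,cnt,z):
    "min area rect of contour on plane z: centre, long axis yaw, sizes"
    P=plane(c,cnt.reshape(-1,2),z)[:,:2].astype(np.float32)
    b=cv2.boxPoints(cv2.minAreaRect(P)); e=[b[1]-b[0],b[2]-b[1]]; l=[np.linalg.norm(x) for x in e]
    k=int(l[1]>l[0]); a=np.arctan2(e[k][1],e[k][0]); a=(a+np.pi/2)%np.pi-np.pi/2
    return b.mean(0).round(1),round(float(a),3),np.round([l[k],l[1-k]],1)
def blobs(m,amin,amax):
    cs,_=cv2.findContours(m.astype(np.uint8),cv2.RETR_EXTERNAL,cv2.CHAIN_APPROX_NONE)
    return [x for x in cs if amin<cv2.contourArea(x)<amax]
def snap(n,f=None):
    o=readout.get_obs(); im=vision.get_image(n)
    if f: cv2.imwrite(f"pics/{f}.png",im[:,:,::-1])
    return im,cam(n,o),o
E
python3 - <<'E'
from h import *
im=cv2.imread('pics/top0.png'); c=cam('top')
hsv=cv2.cvtColor(im,cv2.COLOR_BGR2HSV)
for n,p in dict(rail=(192,182),rail2=(191,246),bench=(120,180),bench2=(240,320),jig=(250,230),black=(138,232),plate=(375,210),tray=(425,239),off=(293,199)).items(): print(n,hsv[p[1],p[0]])
print('grid',plane(c,[[192,182],[189,203],[191,224],[191,246],[285,385],[287,200],[367,225],[425,239]],0).round(0).tolist())
A=cv2.resize(im[145:250,155:400],None,fx=3.2,fy=3.2,interpolation=cv2.INTER_CUBIC)
cv2.imwrite('pics/crop1.png',A); print(A.shape)
E
```

```text
rail [ 20 125 181]
rail2 [ 20 123 180]
bench [ 15 181 161]
bench2 [ 15 181 166]
jig [ 15 181 162]
black [120   8  32]
plate [103  10 186]
tray [108 214 181]
off [ 21 120 180]
grid [[595.0, 360.0, 0.0], [519.0, 362.0, 0.0], [446.0, 348.0, 0.0], [371.0, 339.0, 0.0], [-54.0, -9.0, 0.0], [553.0, 25.0, 0.0], [484.0, -255.0, 0.0], [449.0, -454.0, 0.0]]
(336, 784, 3)
```

View pics/crop1.png

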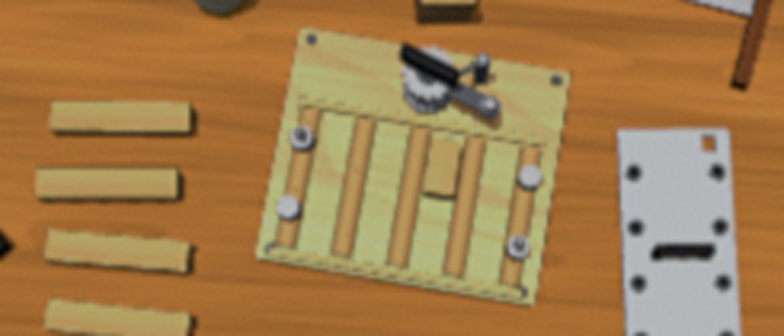

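The crop confirms four plain beech blanks and one offcut in the y=-30 channel, at crop (443,167). The clamp arm is swung to the right. The plate lies about 90° turned, with one hole at crop (708,143).

```bash
python3 - <<'E'
from h import *
im=cv2.imread('pics/top0.png'); c=cam('top'); hsv=cv2.cvtColor(im,cv2.COLOR_BGR2HSV)
h,s,v=cv2.split(hsv)
w=(h>=18)&(h<=32)&(s<155)&(s>40)&(v>110)
w[:140]=0; w[262:]=0; w[:,:150]=0; w[:,345:]=0
for b in blobs(w,300,2500): print('rail?',*rect(c,b,32),cv2.boundingRect(b))
j=cv2.morphologyEx(w.astype(np.uint8),cv2.MORPH_CLOSE,np.ones((15,15)))
for b in blobs(j,3000,20000): print('jig',*rect(c,b,18))
p=(s<45)&(v>120); p[:180]=0;p[270:]=0;p[:,:340]=0;p[:,395:]=0
p=cv2.morphologyEx(p.astype(np.uint8),cv2.MORPH_CLOSE,np.ones((13,13)))
for b in blobs(p,1500,9000): print('plate',*rect(c,b,10))
t=(h>100)&(h<125)&(s>150); t[:190]=0;t[290:]=0
for b in blobs(t,1000,9000): print('tray',*rect(c,b,45))
E
```

```text
rail? [370.8 333.2] 1.526 [149.5  33.7] (169, 238, 45, 15)
rail? [445.6 341.2] 1.56 [149.1  33.5] (169, 217, 45, 13)
rail? [517.6 360. ] -1.503 [150.1  31.3] (166, 197, 45, 10)
rail? [591.9 352.6] -1.504 [148.2  31.9] (171, 176, 44, 10)
jig [479.6 353.1] 0.084 [266.1 164.2]
jig [564.4  34.6] 1.464 [301.5 265.6]
plate [ 484.1 -251.6] 0.079 [276.5 120.8]
tray [ 446.2 -439.4] 0.063 [187.2 133.8]
```

>>> servo_tool(plan=[[[-1,0.39,0.94,0.05,0,0,-0.4],[-1,0.39,0.94,0.05,0,0,-0.4],[-1,0.39,0.94,0.05,0,0,-0.4],[-1,0.39,0.94,0.05,0,0,-0.4],[-1,0.39,0.94,0.05,0,0,-0.4]]])

```text
t: 0.52
ee_pos: [353.8, -371.0, 312.4]
orientation: [-3.11, -0.438, 0.001]
ft_force: [0.8, -0.0, -1.2]
width: 88.0
grasp_force: 0.0
```

>>> servo_tool(plan=[[[-1,0.39,0.94,0.05,0,0,-0.4],[-1,0.39,0.94,0.05,0,0,-0.4],[-1,0.39,0.94,0.05,0,0,-0.4],[-1,0.39,0.94,0.05,0,0,-0.4],[-1,0.39,0.94,0.05,0,0,-0.4]]])

```text
t: 0.93
ee_pos: [431.8, -182.9, 322.7]
orientation: [-3.137, -0.166, 0.0]
ft_force: [0.6, -0.8, -0.4]
width: 87.8
grasp_force: 0.0
```

>>> servo_tool(plan=[[[-1,0.39,0.94,0.05,0,0,-0.4],[-1,0.39,0.94,0.05,0,0,-0.4],[-1,0.39,0.94,0.05,0,0,-0.4],[-1,0.39,0.94,0.05,0,0,-0.4],[-1,0.39,0.94,0.05,0,0,-0.4]]])

```text
t: 1.35
ee_pos: [509.9, 5.2, 332.7]
orientation: [3.14, -0.107, -0.0]
ft_force: [1.2, -0.3, 0.9]
width: 87.9
grasp_force: 0.0
```

>>> servo_tool(plan=[[[-1,0.39,0.94,0.05,0,0,-0.4],[-1,0,0,0,0,0,0],[-1,0,0,0,0,0,0]]])

```text
t: 1.6
ee_pos: [525.5, 42.5, 334.3]
orientation: [3.138, -0.153, -0.001]
ft_force: [-0.6, -0.1, 0.3]
width: 87.7
grasp_force: 0.0
```

```bash
python3 - <<'E'
from h import *
im,c,o=snap('wrist','w1')
np.save('w1.npy',np.r_[o['ee_pos'],o['orientation']])
print(o['ee_pos'],o['orientation'],o['qpos'])
M=R.from_rotvec(o['orientation']).as_matrix(); print(np.degrees(np.arctan2(M[1,0],M[0,0])))
E
```

```text
[525.52118535  42.53129059 334.30426073] [ 3.13767227e+00 -1.53238462e-01 -9.05926126e-04] [ 5.82346831e-02  2.41750270e-01  1.81544770e+00 -1.33310481e-04
  1.08498744e+00  1.72669227e+00]
-5.592012895296213
```

View pics/w1.png

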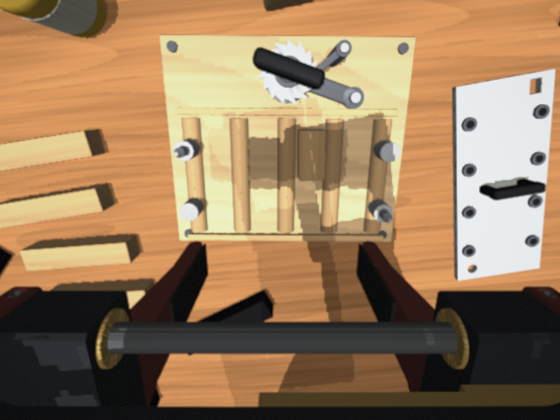

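The wrist view shows the jig corners near (163,36), (414,38), (394,241) and (180,240). The pin tips are near (178,153) and (389,219), and the offcut is shaded at (315,155).

```bash
cat >> h.py <<'E'
def jigfit(P,Q):
    "P world xy, Q jig xy -> origin, yaw, residuals"
    P=np.array(P)[:,:2];Q=np.array(Q,float);p=P-P.mean(0);q=Q-Q.mean(0)
    a=np.arctan2((q[:,0]*p[:,1]-q[:,1]*p[:,0]).sum(),(q*p).sum())
    Rm=np.array([[np.cos(a),-np.sin(a)],[np.sin(a),np.cos(a)]]); o=P.mean(0)-Rm@Q.mean(0)
    return o,a,P-(Q@Rm.T+o)
E
python3 - <<'E'
from h import *
w=np.load('w1.npy'); c=cam('wrist',dict(ee_pos=w[:3],orientation=w[3:]))
o,a,r=jigfit(plane(c,[[163,36],[414,38],[394,241],[180,240]],18),[[168,150],[168,-150],[-92,-150],[-92,150]]); print('corners',o,a,r.round(1).tolist())
o2,a2,r=jigfit(plane(c,[[178,153],[389,219]],78),[[38,122],[-38,-122]]); print('pins',o2,a2,r.round(1).tolist())
im=cv2.imread('pics/w1.png')
A=cv2.resize(im[20:255,150:425],None,fx=2.5,fy=2.5,interpolation=cv2.INTER_CUBIC)
cv2.imwrite('pics/crop2.png',A)
E
```

```text
corners [520.9785865   36.46985613] -0.10197445497910589 [[-1.8, -3.9], [-1.8, 4.8], [1.7, -1.3], [2.0, 0.3]]
pins [522.90722224  37.86881361] -0.10600778752370509 [[-0.9, -2.0], [0.9, 2.0]]
```

View pics/crop2.png

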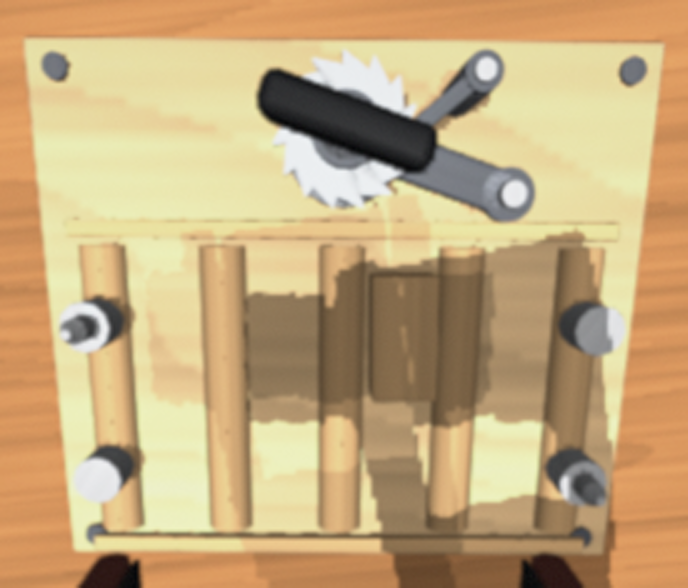

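```bash
python3 - <<'E'
from h import *
w=np.load('w1.npy'); c=cam('wrist',dict(ee_pos=w[:3],orientation=w[3:]))
f=lambda *p:[[x/2.5+150,y/2.5+20] for x,y in p]
o,a,r=jigfit(plane(c,f((25,38),(663,43),(602,553),(76,548)),18),[[168,150],[168,-150],[-92,-150],[-92,150]]); print('corners',o,a,r.round(1).tolist())
P=np.r_[plane(c,f((66,329),(594,490)),78),plane(c,f((600,329),(100,478)),52)]
o,a,r=jigfit(P,[[38,122],[-38,-122],[38,-122],[-38,122]]); print('pins+posts',o,a,r.round(1).tolist())
m=plane(c,f((370,274),(437,274),(437,400),(370,400)),50)[:,:2]; print('off',m.mean(0),np.linalg.norm(m[0]-m[1]),np.linalg.norm(m[0]-m[3]))
Rm=np.array([[np.cos(a),-np.sin(a)],[np.sin(a),np.cos(a)]]); print((m.mean(0)-o)@Rm)
E
```

```text
corners [521.77754385  37.98321317] -0.10486734197785962 [[-1.9, -1.5], [-1.4, 2.4], [1.4, 1.4], [1.9, -2.2]]
pins+posts [524.09991174  38.42468337] -0.10081660874710009 [[0.2, -1.4], [3.0, 3.4], [-2.1, 0.1], [-1.0, -2.1]]
off [551.71918195   5.60244653] 31.068024899882637 59.59533577271264
[ 30.78245205 -29.875809  ]
```

>>> servo_tool(plan=[[[-1,0.13,-0.18,-0.93,0,0,0],[-1,0.13,-0.18,-0.93,0,0,0],[-1,0.13,-0.18,-0.93,0,0,0],[-1,0.13,-0.18,-0.93,0,0,0],[-1,0.13,-0.18,-0.93,0,0,0]]])

```text
t: 2.07
ee_pos: [550.5, 2.5, 147.2]
orientation: [3.137, -0.163, -0.0]
ft_force: [0.3, 1.2, -0.0]
width: 88.1
grasp_force: 0.0
```

>>> servo_tool(plan=[[[-1,0,0,-0.5,0,0,0],[-1,0,0,-0.45,0,0,0],[-1,0,0,0,0,0,0],[1,0,0,0,0,0,0],[1,0,0,0,0,0,0]]])

```text
t: 2.48
ee_pos: [551.5, 3.8, 111.6]
orientation: [3.137, -0.161, 0.001]
ft_force: [0.6, -0.1, 0.4]
width: 78.0
grasp_force: 0.0
```

>>> servo_tool(plan=[[[1,0,0,0,0,0,0],[1,0,0,0,0,0,0],[1,0,0,0,0,0,0],[1,0,0,0,0,0,0],[1,0,0,0,0,0,0]]])

```text
t: 2.9
ee_pos: [551.5, 4.8, 111.2]
orientation: [-3.138, 0.159, -0.001]
ft_force: [-0.4, -0.0, -0.2]
width: 44.6
grasp_force: 0.0
```

>>> servo_tool(plan=[[[1,0,0,0,0,0,0],[1,0,0,0,0,0,0],[1,0,0,0,0,0,0],[1,0,0,1,0,0,0],[1,0,0,1,0,0,0]]])

```text
t: 3.32
ee_pos: [549.3, 4.8, 188.7]
orientation: [3.137, -0.16, -0.012]
ft_force: [1.3, 0.2, -0.6]
width: 31.8
grasp_force: 29.9
```

>>> servo_tool(plan=[[[1,-0.2,-0.46,0.8,0,0,0],[1,-0.2,-0.95,0,0,0,0],[1,-0.2,-0.95,0,0,0,0],[1,-0.2,-0.95,0,0,0,0],[1,-0.2,-0.95,0,0,0,0]]])

```text
t: 3.73
ee_pos: [510.7, -167.0, 223.0]
orientation: [3.137, -0.158, 0.001]
ft_force: [0.9, 0.5, 0.2]
width: 31.7
grasp_force: 29.9
```

>>> servo_tool(plan=[[[1,-0.2,-0.95,0,0,0,0],[1,-0.2,-0.95,0,0,0,0],[1,-0.2,-0.95,0,0,0,0],[1,-0.2,-0.95,0,0,0,0],[1,-0.2,-0.95,0,0,0,0]]])

```text
t: 4.15
ee_pos: [470.4, -357.4, 222.5]
orientation: [-3.137, 0.16, 0.0]
ft_force: [1.6, 0.5, 0.2]
width: 31.6
grasp_force: 29.9
```

>>> servo_tool(plan=[[[1,-0.3,-0.95,0,0,0,0],[1,-0.3,-0.95,0,0,0,0],[1,0,0,-0.95,0,0,0],[1,0,0,-0.95,0,0,0],[1,0,0,-0.95,0,0,0]]])

```text
t: 4.57
ee_pos: [446.8, -432.9, 107.8]
orientation: [3.136, -0.163, 0.002]
ft_force: [0.8, 0.1, -0.8]
width: 31.9
grasp_force: 29.9
```

>>> servo_tool(plan=[[[1,0,0,0,0,0,0],[-0.1,0,0,0,0,0,0],[-0.1,0,0,0,0,0,0],[-0.1,0,0,0,0,0,0],[-0.1,0,0,1,0,0,0]]])

```text
t: 4.98
ee_pos: [445.5, -429.5, 144.9]
orientation: [-3.132, 0.159, 0.01]
ft_force: [-0.2, -0.0, -0.1]
width: 48.4
grasp_force: 0.0
```

>>> servo_tool(plan=[[[-0.1,0,0,1,0,0,0],[-1,0,0,1,0,0,0],[-1,0,0,0.3,0,0,0],[-1,0,0.5,0,0,0,0],[-1,0,0.5,0,0,0,0]]])

```text
t: 5.4
ee_pos: [448.4, -392.7, 245.0]
orientation: [3.132, -0.161, 0.01]
ft_force: [0.9, 0.5, -0.6]
width: 71.4
grasp_force: 0.0
```

```bash
python3 - <<'E'
from h import *
im,c,o=snap('wrist','w2'); print(o['ee_pos'])
im,c,o=snap('top','t2')
E
```

```text
[ 448.35732801 -392.66281089  245.02539061]
```

View pics/w2.png

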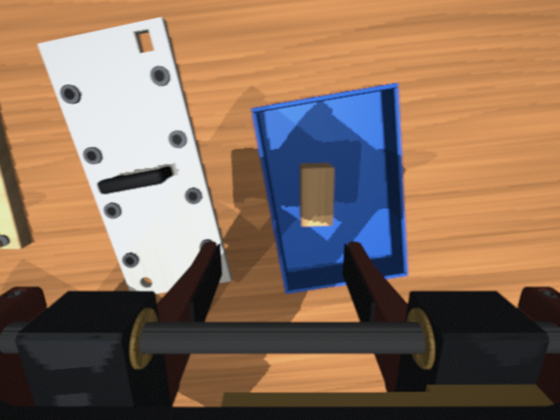

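The offcut lies in the tray at (317,195). The plate shows one hole at (144,40) and the other at (146,282). Next I go to the blanks.

>>> servo_tool(plan=[[[-0.3,0.04,0.95,0.15,0,0,1],[-0.3,0.04,0.95,0.15,0,0,1],[-0.3,0.04,0.95,0.15,0,0,1],[-0.3,0.04,0.95,0.15,0,0,1],[-0.3,0.04,0.95,0.15,0,0,1]]])

```text
t: 5.92
ee_pos: [455.7, -200.7, 272.3]
orientation: [3.095, 0.529, 0.004]
ft_force: [0.3, -0.1, -0.4]
width: 57.8
grasp_force: 0.0
```

>>> servo_tool(plan=[[[-0.3,0.04,0.95,0.15,0,0,1],[-0.3,0.04,0.95,0.15,0,0,1],[-0.3,0.04,0.95,0.15,0,0,1],[-0.3,0.04,0.95,0.15,0,0,1],[-0.3,0.04,0.95,0.15,0,0,1]]])

```text
t: 6.33
ee_pos: [463.8, -10.2, 302.5]
orientation: [2.907, 1.187, 0.005]
ft_force: [1.0, -0.1, 0.3]
width: 57.0
grasp_force: 0.0
```

>>> servo_tool(plan=[[[-0.3,0.04,0.95,0,0,0,1],[-0.3,0.04,0.95,0,0,0,1],[-0.3,0.04,0.95,0,0,0,1],[-0.3,0.04,0.95,0,0,0,1],[-0.3,0.04,0.95,0,0,0,1]]])

```text
t: 6.75
ee_pos: [471.8, 180.3, 302.3]
orientation: [2.581, 1.789, 0.005]
ft_force: [0.3, -0.6, 1.3]
width: 57.1
grasp_force: 0.0
```

>>> servo_tool(plan=[[[-0.3,0.04,0.95,0,0,0,1],[-0.3,0.04,0.95,0,0,0,1],[-0.3,0.04,0.95,0,0,0,1],[-0.3,0,0,0,0,0,1],[-0.3,0,0,0,0,0,0]]])

```text
t: 7.17
ee_pos: [476.5, 294.4, 301.8]
orientation: [2.23, 2.212, 0.004]
ft_force: [0.6, -0.1, -0.0]
width: 57.0
grasp_force: 0.0
```

```bash
cat >> h.py <<'E'
def wood(im,b=False):
    h,s,v=cv2.split(cv2.cvtColor(im,cv2.COLOR_RGB2HSV)); return (h>=17)&(h<=32)&(s<155)&(s>40)&(v>90)
def tyaw(o):
    M=R.from_rotvec(o['orientation']).as_matrix(); return np.degrees(np.arctan2(M[1,0],M[0,0]))
E
python3 - <<'E'
from h import *
im,c,o=snap('wrist','w3'); print(o['ee_pos'],tyaw(o),o['qpos'][5])
for b in blobs(wood(im),700,30000): print('w',*rect(c,b,32),cv2.boundingRect(b))
im,c,o=snap('top','t3'); w=wood(im); w[:140]=0; w[262:]=0; w[:,:150]=0; w[:,345:]=0
for b in blobs(w,300,2500): print('t',*rect(c,b,32),cv2.boundingRect(b))
print('glue',plane(c,[[223,143]],10))
E
```

```text
[476.52046755 294.36880122 301.78668103] 89.54775049694086 0.5402233329248814
w [473.5  16.3] -0.01 [250.3  73.2] (198, 353, 170, 41)
w [631.1 168.8] -0.094 [125.2  44.2] (358, 261, 96, 33)
w [498.4 156.8] -0.01 [119.6 104.4] (256, 252, 89, 71)
w [368.  333.3] 1.532 [148.9  33.7] (169, 83, 37, 133)
w [442.2 344.5] 1.557 [141.6  33.1] (236, 75, 32, 129)
w [586.2 353.1] -1.518 [149.4  33.4] (365, 61, 35, 138)
w [513.4 360.1] -1.504 [149.3  32.6] (298, 54, 34, 139)
glue [[741.2704288  263.86612492  10.        ]]
```

View pics/w3.png

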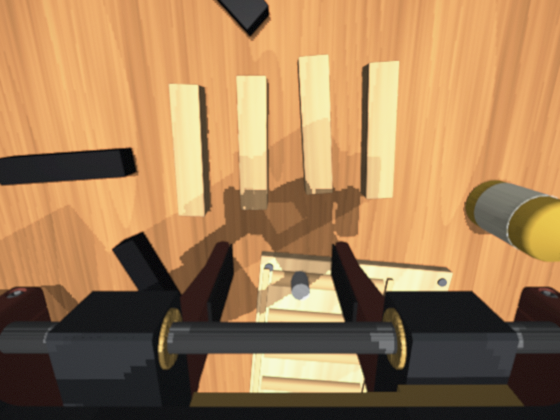

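Four blanks, near pixels (186,150), (252,140), (315,125) and (381,130). Black bars and the glue bottle are also in view. I take the third one first.

>>> servo_tool(plan=[[[-0.3,0.47,0.82,-0.2,0,0,0.43],[-0.3,0.47,0.82,-0.2,0,0,0.43],[-0.3,0,0,-1,0,0,0],[-0.3,0,0,-1,0,0,0],[-0.3,0,0,-1,0,0,0]]])

```text
t: 7.68
ee_pos: [514.8, 357.1, 164.4]
orientation: [2.157, 2.283, 0.004]
ft_force: [1.1, 0.6, 0.7]
width: 57.5
grasp_force: 0.0
```

>>> servo_tool(plan=[[[-0.3,0,0,-1,0,0,0],[-0.3,0,0,-0.8,0,0,0],[-0.3,0,0,0,0,0,0],[1,0,0,0,0,0,0],[1,0,0,0,0,0,0]]])

```text
t: 8.1
ee_pos: [515.1, 357.8, 94.7]
orientation: [2.155, 2.285, 0.004]
ft_force: [0.2, 0.2, 1.0]
width: 47.4
grasp_force: 0.0
```

>>> servo_tool(plan=[[[1,0,0,0,0,0,0],[1,0,0,0,0,0,0],[1,0,0,0,0,0,0],[1,0,0,0,0,0,0],[1,0,0,0,0,0,0]]])

```text
t: 8.52
ee_pos: [515.1, 358.6, 95.4]
orientation: [2.152, 2.287, 0.006]
ft_force: [1.2, -1.5, 8.9]
width: 31.9
grasp_force: 30.0
```

>>> servo_tool(plan=[[[1,0,0,0.96,0,0,0],[1,0,0,0.96,0,0,0],[1,0,-0.3,0.96,0,0,0.5],[1,0,-0.64,0,0,0,1],[1,0,-0.64,0,0,0,1]]])

```text
t: 8.93
ee_pos: [515.0, 295.6, 212.1]
orientation: [1.882, 2.511, 0.011]
ft_force: [-0.1, -0.2, -1.2]
width: 31.9
grasp_force: 30.0
```

>>> servo_tool(plan=[[[1,0,-0.64,0,0,0,1],[1,0,-0.64,0,0,0,1],[1,0,-0.64,0,0,0,1],[1,0,-0.64,0,0,0,1],[1,0,-0.64,0,0,0,1]]])

```text
t: 9.35
ee_pos: [513.6, 165.7, 209.0]
orientation: [1.297, 2.86, 0.002]
ft_force: [0.4, 0.5, -0.2]
width: 31.6
grasp_force: 30.0
```

>>> servo_tool(plan=[[[1,0,-0.64,0,0,0,1],[1,0,-0.64,0,0,0,1],[1,0,-0.64,0,0,0,1],[1,0,-0.64,0,0,0,1],[1,0,-0.64,0,0,0,1]]])

```text
t: 9.77
ee_pos: [513.7, 37.6, 209.0]
orientation: [0.647, 3.073, 0.001]
ft_force: [0.3, -0.0, -0.3]
width: 31.8
grasp_force: 30.0
```

>>> servo_tool(plan=[[[1,0,-0.64,0,0,0,1],[1,0,-0.64,0,0,0,1],[1,0,-0.64,0,0,0,1],[1,0,-0.3,0,0,0,0.5],[1,0,0,0,0,0,0]]])

```text
t: 10.18
ee_pos: [513.9, -52.2, 208.9]
orientation: [0.18, 3.135, -0.001]
ft_force: [0.4, -0.4, -0.6]
width: 31.8
grasp_force: 30.0
```

```bash
python3 - <<'E'
from h import *
o=readout.get_obs(); print(o['ee_pos'],tyaw(o),o['qpos'],o['ft_force'])
E
```

```text
[513.88534989 -52.19348489 208.91547122] 173.41367111204153 [-1.24103923e-01  4.01939763e-01  1.93502505e+00 -4.87122465e-04
  8.02720713e-01 -1.57960868e+00] [ 0.36018079 -0.38419247 -0.60659549]
```

>>> servo_tool(plan=[[[1,0.05,0.02,-0.9,0,0,0.1],[1,0,0,-0.7,0,0,0],[1,0,0,-0.2,0,0,0],[1,0,0,-0.2,0,0,0],[1,0,0,-0.2,0,0,0]]])

```text
t: 10.6
ee_pos: [516.2, -48.8, 120.2]
orientation: [0.165, 3.136, -0.0]
ft_force: [0.2, 0.8, -1.2]
width: 31.8
grasp_force: 30.0
```

>>> servo_tool(plan=[[[1,0,0,-0.1,0,0,0],[1,0,0,-0.05,0,0,0],[1,0,0,0,0,0,0]]])

```text
t: 10.85
ee_pos: [516.2, -49.5, 114.4]
orientation: [0.165, 3.136, -0.001]
ft_force: [0.8, -1.2, -1.2]
width: 31.9
grasp_force: 30.0
```

```bash
python3 - <<'E'
from h import *
im,c,o=snap('wrist','w4'); print(o['ee_pos'],tyaw(o),o['ft_force'],o['moment'])
E
```

```text
[516.17034087 -49.48183736 114.39494894] 173.96676762141607 [ 0.75650125 -1.21329451 -1.2171189 ] [-0.37630593 -0.13864329 -0.09239454]
```

View pics/w4.png

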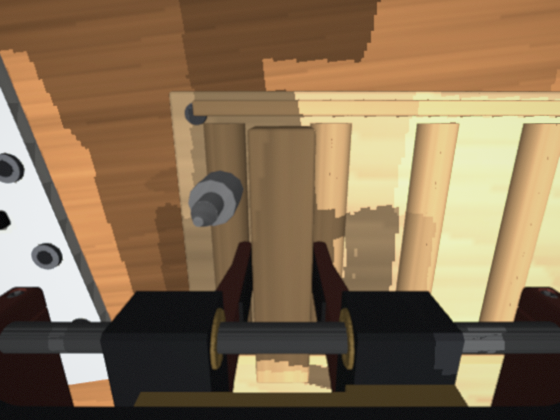

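The blank sits between the beads, centred at about (282,200), with no contact force. I release it and go for the far blank.

>>> servo_tool(plan=[[[1,0,0,-0.02,0,0,0],[-0.15,0,0,0,0,0,0],[-0.15,0,0,0,0,0,0],[-0.15,0,0,0,0,0,0],[-0.15,0,0,0.8,0,0,0]]])

```text
t: 11.32
ee_pos: [512.9, -48.8, 141.2]
orientation: [-0.165, -3.128, -0.001]
ft_force: [-0.6, 0.1, 0.7]
width: 50.0
grasp_force: 0.0
```

>>> servo_tool(plan=[[[-0.3,0,0,0.8,0,0,0],[-0.3,0.05,0.3,0.8,0,0,-0.5],[-0.3,0.11,0.63,0,0,0,-1],[-0.3,0.11,0.63,0,0,0,-1],[-0.3,0.11,0.63,0,0,0,-1]]])

```text
t: 11.73
ee_pos: [531.3, 39.3, 210.1]
orientation: [0.648, 3.072, 0.001]
ft_force: [0.5, -0.4, -0.9]
width: 57.2
grasp_force: 0.0
```

>>> servo_tool(plan=[[[-0.3,0.11,0.63,0,0,0,-1],[-0.3,0.11,0.63,0,0,0,-1],[-0.3,0.11,0.63,0,0,0,-1],[-0.3,0.11,0.63,0,0,0,-1],[-0.3,0.11,0.63,0,0,0,-1]]])

```text
t: 12.15
ee_pos: [552.8, 165.8, 209.1]
orientation: [-1.297, -2.861, -0.0]
ft_force: [0.8, 0.7, -0.0]
width: 57.3
grasp_force: 0.0
```

>>> servo_tool(plan=[[[-0.3,0.11,0.63,0,0,0,-1],[-0.3,0.11,0.63,0,0,0,-1],[-0.3,0.11,0.63,0,0,0,-1],[-0.3,0.11,0.63,0,0,0,-1],[-0.3,0.11,0.63,0,0,0,-1]]])

```text
t: 12.57
ee_pos: [574.7, 291.8, 209.0]
orientation: [-1.885, -2.513, 0.0]
ft_force: [0.6, -1.3, 0.5]
width: 57.0
grasp_force: 0.0
```

>>> servo_tool(plan=[[[-0.3,0.11,0.63,0,0,0,-1],[-0.3,0.11,0.63,0,0,0,-1],[-0.3,0.05,0.3,0,0,0,-0.5],[-0.3,0,0,0,0,0,0]]])

```text
t: 12.9
ee_pos: [585.6, 355.5, 209.0]
orientation: [-2.142, -2.298, -0.002]
ft_force: [-0.1, 0.1, 0.3]
width: 56.8
grasp_force: 0.0
```

```bash
python3 - <<'E'
from h import *
im,c,o=snap('wrist'); print(o['ee_pos'],tyaw(o),o['qpos'][5])
for b in blobs(wood(im),700,30000): print('w',*rect(c,b,32),cv2.boundingRect(b))
im,c,o=snap('top','t4'); w=wood(im); w[:140]=0; w[262:]=0; w[:,:150]=0; w[:,345:]=0
for b in blobs(w,200,2500): print('t',*rect(c,b,32),cv2.boundingRect(b))
for b in blobs(w[:,230:330],50,2500): print('jig',*rect(c,b+[230,0],50))
E
```

```text
[585.62899863 355.47617437 208.99997673] 94.02743426347118 0.45725527277933964
w [596.5 173.3] 0.07 [185.2  53.8] (197, 353, 171, 41)
w [368.  334.9] 1.501 [151.9  36.6] (10, 131, 56, 160)
w [442.4 342. ] 1.529 [150.2  35.8] (98, 128, 47, 160)
w [584.9 385.1] -1.534 [86.4 31.7] (268, 126, 40, 100)
w [639.8 461. ] -1.557 [120.7   9.2] (349, 0, 27, 165)
jig [743.9  13.5] -1.503 [62.1 21.8]
```

>>> servo_tool(plan=[[[-0.3,0,-0.05,-0.96,0,0,0],[-0.3,0,0,-0.96,0,0,0],[-0.3,0,0,-0.96,0,0,0],[-0.3,0,0,0,0,0,0],[1,0,0,0,0,0,0]]])

```text
t: 13.42
ee_pos: [584.3, 348.8, 92.1]
orientation: [-2.142, -2.296, 0.008]
ft_force: [0.2, -0.2, 0.1]
width: 53.3
grasp_force: 0.0
```

>>> servo_tool(plan=[[[1,0,0,0,0,0,0],[1,0,0,0,0,0,0],[1,0,0,0,0,0,0],[1,0,0,0,0,0,0],[1,0,0,0,0,0,0]]])

```text
t: 13.83
ee_pos: [587.3, 351.4, 96.9]
orientation: [2.142, 2.296, 0.007]
ft_force: [0.5, -0.4, 8.2]
width: 32.0
grasp_force: 30.0
```

>>> servo_tool(plan=[[[1,0,0,0,0,0,0]]])

```text
t: 13.92
ee_pos: [587.3, 351.4, 96.9]
orientation: [2.142, 2.296, 0.007]
ft_force: [0.5, -2.1, 7.8]
width: 31.8
grasp_force: 30.0
```

>>> servo_tool(plan=[[[1,0,0,0.95,0,0,0],[1,0,0,0.95,0,0,0],[1,-0.05,-0.27,0.95,0,0,0.5],[1,-0.1,-0.54,0,0,0,1],[1,-0.1,-0.54,0,0,0,1]]])

```text
t: 14.33
ee_pos: [577.1, 297.5, 212.5]
orientation: [1.871, 2.519, 0.011]
ft_force: [0.7, -0.3, -1.0]
width: 31.6
grasp_force: 29.9
```

>>> servo_tool(plan=[[[1,-0.1,-0.54,0,0,0,1],[1,-0.1,-0.54,0,0,0,1],[1,-0.1,-0.54,0,0,0,1],[1,-0.1,-0.54,0,0,0,1],[1,-0.1,-0.54,0,0,0,1]]])

```text
t: 14.75
ee_pos: [555.5, 187.9, 209.1]
orientation: [1.284, 2.866, 0.002]
ft_force: [0.2, -0.6, -0.8]
width: 31.7
grasp_force: 29.9
```

>>> servo_tool(plan=[[[1,-0.1,-0.54,0,0,0,1],[1,-0.1,-0.54,0,0,0,1],[1,-0.1,-0.54,0,0,0,1],[1,-0.1,-0.54,0,0,0,1],[1,-0.1,-0.54,0,0,0,1]]])

```text
t: 15.17
ee_pos: [535.5, 79.8, 209.0]
orientation: [0.633, 3.076, 0.001]
ft_force: [-0.2, -0.6, -1.1]
width: 31.9
grasp_force: 29.9
```

>>> servo_tool(plan=[[[1,-0.1,-0.54,0,0,0,1],[1,-0.1,-0.54,0,0,0,1],[1,-0.1,-0.54,0,0,0,1],[1,-0.05,-0.27,0,0,0,0.5],[1,0,0,0,0,0,0]]])

```text
t: 15.58
ee_pos: [521.4, 3.4, 208.9]
orientation: [0.166, 3.136, -0.0]
ft_force: [0.1, 0.5, -0.7]
width: 31.8
grasp_force: 29.9
```

```bash
python3 - <<'E'
from h import *
im,c,o=snap('wrist','w5'); print(o['ee_pos'],tyaw(o))
E
```

```text
[521.3736378    3.37299525 208.8736363 ] 173.94367075380643
```

View pics/w5.png

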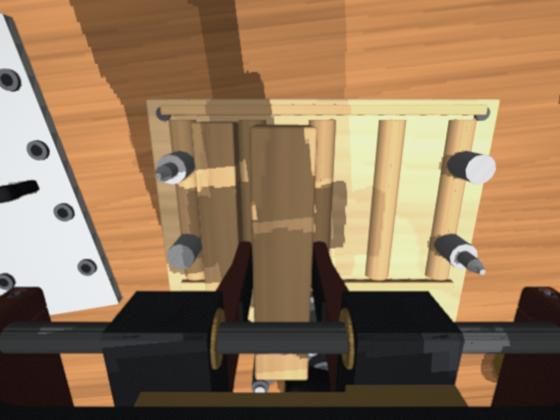

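The first blank at (215,185) lies in its channel. The pin tips are at (161,174) and (483,271), the near base corners at (150,100) and (498,100). I'll cross-check the jig pose from this side.

```bash
python3 - <<'E'
from h import *
o=readout.get_obs(); c=cam('wrist',o)
P=np.r_[plane(c,[[162,175],[481,270]],78),plane(c,[[149,100],[498,100]],18),plane(c,[[485,167]],52)]
print(P.round(1).tolist()); oo,a,r=jigfit(P,[[-38,-122],[38,122],[-92,-150],[-92,150],[-38,122]]); print(oo,a,r.round(1).tolist())
oo,a,r=jigfit(P[:2],[[-38,-122],[38,122]]); print(oo,a)
# seated rail end
m=plane(c,[[201,123],[238,123]],50); print((m[:,:2]-[524,38.3])@np.array([[np.cos(-.105),-np.sin(-.105)],[np.sin(-.105),np.cos(-.105)]]))
E
```

```text
[[471.2, -74.1, 78.0], [571.6, 155.7, 78.0], [416.7, -95.6, 18.0], [448.3, 196.3, 18.0], [496.4, 168.3, 52.0]]
[522.39567852  41.14929227] -0.10646779962466175 [[-0.5, 2.1], [-1.5, -2.8], [1.7, 2.7], [1.4, -3.8], [-1.2, 1.8]]
[521.39023994  40.79543443] -0.11013308971485988
[[-74.94233715 -94.07316541]
 [-74.8362479  -66.06838131]]
```

>>> servo_tool(plan=[[[1,0.02,0.16,-0.9,0,0,0],[1,0,0,-0.7,0,0,0],[1,0,0,-0.2,0,0,0],[1,0,0,-0.2,0,0,0],[1,0,0,-0.2,0,0,0]]])

```text
t: 16.05
ee_pos: [523.1, 12.1, 120.1]
orientation: [0.165, 3.136, 0.0]
ft_force: [0.4, -0.1, -0.6]
width: 31.8
grasp_force: 29.9
```

>>> servo_tool(plan=[[[1,0,0,-0.1,0,0,0],[1,0,0,0,0,0,0],[1,0,0,0,0,0,0]]])

```text
t: 16.3
ee_pos: [523.2, 10.6, 116.8]
orientation: [0.164, 3.136, -0.002]
ft_force: [-0.5, -9.1, -1.5]
width: 31.9
grasp_force: 30.0
```

>>> servo_tool(plan=[[[1,0,-0.03,0,0,0,0],[1,0,0,-0.05,0,0,0],[1,0,0,0,0,0,0]]])

```text
t: 16.55
ee_pos: [523.5, 9.8, 114.8]
orientation: [0.164, 3.135, -0.001]
ft_force: [-0.2, -6.0, 3.1]
width: 32.2
grasp_force: 30.0
```

>>> servo_tool(plan=[[[-0.1,0,0,0,0,0,0],[-0.1,0,0,0,0,0,0],[-0.1,0,0,0,0,0,0],[-0.1,0,0,0.8,0,0,0],[-0.3,0,0,0.8,0,0,0]]])

```text
t: 16.97
ee_pos: [521.2, 10.6, 177.0]
orientation: [-0.165, -3.132, 0.0]
ft_force: [0.6, -0.2, -0.4]
width: 52.1
grasp_force: 0.0
```

>>> servo_tool(plan=[[[-0.3,-0.12,0.49,0.8,0,0,-1],[-0.3,-0.12,0.49,0,0,0,-1],[-0.3,-0.12,0.49,0,0,0,-1],[-0.3,-0.12,0.49,0,0,0,-1],[-0.3,-0.12,0.49,0,0,0,-1]]])

```text
t: 17.38
ee_pos: [498.2, 109.4, 210.3]
orientation: [0.847, 3.024, 0.001]
ft_force: [-0.9, 0.2, 0.1]
width: 57.1
grasp_force: 0.0
```

>>> servo_tool(plan=[[[-0.3,-0.12,0.49,0,0,0,-1],[-0.3,-0.12,0.49,0,0,0,-1],[-0.3,-0.12,0.49,0,0,0,-1],[-0.3,-0.12,0.49,0,0,0,-1],[-0.3,-0.12,0.49,0,0,0,-1]]])

```text
t: 17.8
ee_pos: [474.0, 207.5, 210.0]
orientation: [-1.481, -2.77, -0.0]
ft_force: [0.3, -0.0, 0.3]
width: 57.2
grasp_force: 0.0
```

>>> servo_tool(plan=[[[-0.3,-0.12,0.49,0,0,0,-1],[-0.3,-0.12,0.49,0,0,0,-1],[-0.3,-0.12,0.49,0,0,0,-1],[-0.3,-0.12,0.49,0,0,0,-1],[-0.3,-0.12,0.49,0,0,0,-1]]])

```text
t: 18.22
ee_pos: [450.0, 305.5, 209.9]
orientation: [-2.046, -2.384, -0.0]
ft_force: [0.5, 0.6, -0.2]
width: 57.2
grasp_force: 0.0
```

>>> servo_tool(plan=[[[-0.3,-0.12,0.49,0,0,0,-1],[-0.3,-0.12,0.49,0,0,0,-1],[-0.3,0,0,0,0,0,0]]])

```text
t: 18.47
ee_pos: [440.3, 346.5, 210.1]
orientation: [-2.243, -2.199, -0.003]
ft_force: [-0.6, -0.2, -0.1]
width: 56.7
grasp_force: 0.0
```

```bash
python3 - <<'E'
from h import *
im,c,o=snap('wrist'); print(o['ee_pos'],tyaw(o),o['qpos'][5])
for b in blobs(wood(im),700,30000): print('w',*rect(c,b,32),cv2.boundingRect(b))
im,c,o=snap('top','t5'); w=wood(im); w[:140]=0; w[262:]=0; w[:,:150]=0; w[:,345:]=0
for b in blobs(w,200,2500): print('t',*rect(c,b,32),cv2.boundingRect(b))
E
```

```text
[440.33213716 346.49474852 210.12063758] 88.87336481843948 0.6640887730781886
w [457.2 162.5] -0.021 [80. 54.] (266, 353, 74, 41)
w [368.2 348. ] 1.532 [120.6  32.9] (180, 141, 42, 130)
w [441.9 382.3] 1.551 [66.4 31.1] (267, 130, 38, 78)
w [244.7 421.7] -1.564 [137.4   7.2] (20, 34, 44, 174)
w [624.7 428. ] -1.563 [128.5   6.9] (493, 20, 34, 168)
```

>>> servo_tool(plan=[[[-0.3,0.05,-0.14,-0.96,0,0,0],[-0.3,0,0,-0.96,0,0,0],[-0.3,0,0,-0.96,0,0,0],[-0.3,0,0,0,0,0,0],[1,0,0,0,0,0,0]]])

```text
t: 18.98
ee_pos: [441.9, 336.2, 93.1]
orientation: [-2.24, -2.201, 0.009]
ft_force: [-0.4, 0.5, -0.1]
width: 53.5
grasp_force: 0.0
```

>>> servo_tool(plan=[[[1,0,0,0,0,0,0],[1,0,0,0,0,0,0],[1,0,0,0,0,0,0],[1,0,0,0,0,0,0],[1,0,0,0,0,0,0]]])

```text
t: 19.4
ee_pos: [444.1, 338.7, 97.2]
orientation: [2.24, 2.201, 0.006]
ft_force: [-1.0, -1.4, 10.0]
width: 31.5
grasp_force: 30.0
```

>>> servo_tool(plan=[[[1,0,0,0,0,0,0]]])

```text
t: 19.48
ee_pos: [444.1, 338.7, 97.2]
orientation: [2.24, 2.201, 0.006]
ft_force: [0.4, -1.3, 9.6]
width: 31.6
grasp_force: 30.0
```

>>> servo_tool(plan=[[[1,0,0,0.95,0,0,0],[1,0,0,0.95,0,0,0],[1,0.12,-0.4,0.95,0,0,1],[1,0.12,-0.4,0,0,0,1],[1,0.12,-0.4,0,0,0,1]]])

```text
t: 19.9
ee_pos: [458.7, 290.5, 212.8]
orientation: [1.926, 2.478, 0.011]
ft_force: [0.0, 0.0, -2.0]
width: 31.8
grasp_force: 30.0
```

>>> servo_tool(plan=[[[1,0.12,-0.4,0,0,0,1],[1,0.12,-0.4,0,0,0,1],[1,0.12,-0.4,0,0,0,1],[1,0.12,-0.4,0,0,0,1],[1,0.12,-0.4,0,0,0,1]]])

```text
t: 20.32
ee_pos: [481.6, 209.2, 210.0]
orientation: [1.346, 2.837, 0.002]
ft_force: [0.0, 0.2, -0.2]
width: 31.4
grasp_force: 30.0
```

>>> servo_tool(plan=[[[1,0.12,-0.4,0,0,0,1],[1,0.12,-0.4,0,0,0,1],[1,0.12,-0.4,0,0,0,1],[1,0.12,-0.4,0,0,0,1],[1,0.12,-0.4,0,0,0,1]]])

```text
t: 20.73
ee_pos: [505.6, 129.2, 210.0]
orientation: [0.7, 3.061, 0.001]
ft_force: [0.3, -0.2, -0.7]
width: 31.6
grasp_force: 30.0
```

>>> servo_tool(plan=[[[1,0.12,-0.4,0,0,0,1],[1,0.12,-0.4,0,0,0,1],[1,0.05,0,0,0,0,0],[1,0,0,0,0,0,0],[1,0,0,0,0,0,0]]])

```text
t: 21.15
ee_pos: [516.9, 98.3, 209.3]
orientation: [0.441, 3.109, 0.001]
ft_force: [0.5, -0.2, -0.8]
width: 31.6
grasp_force: 30.0
```

```bash
python3 - <<'E'
from h import *
o=readout.get_obs(); print(o['ee_pos'],tyaw(o))
E
```

```text
[516.92428062  98.28809619 209.32572634] 163.84418813248638
```

>>> servo_tool(plan=[[[1,0.15,-0.37,0,0,0,1],[1,0.15,-0.37,0,0,0,1],[1,0,0,-0.8,0,0,0],[1,0,0,-0.8,0,0,0],[1,0,0,-0.2,0,0,0]]])

```text
t: 21.57
ee_pos: [526.7, 68.8, 133.6]
orientation: [-0.166, -3.132, 0.001]
ft_force: [0.0, 0.3, -1.3]
width: 31.8
grasp_force: 30.0
```

>>> servo_tool(plan=[[[1,0,0,-0.2,0,0,0],[1,0,0,-0.2,0,0,0],[1,0,0,-0.12,0,0,0],[1,0,0,0,0,0,0],[1,0,0,0,0,0,0]]])

```text
t: 21.98
ee_pos: [529.3, 68.5, 116.5]
orientation: [0.165, 3.136, 0.0]
ft_force: [0.9, -0.4, -1.0]
width: 31.8
grasp_force: 30.0
```

>>> servo_tool(plan=[[[1,0,0,-0.04,0,0,0],[-0.1,0,0,0,0,0,0],[-0.1,0,0,0,0,0,0],[-0.1,0,0,0,0,0,0],[-0.1,0,0,0.8,0,0,0]]])

```text
t: 22.4
ee_pos: [526.0, 68.0, 142.4]
orientation: [-0.165, -3.129, 0.002]
ft_force: [-1.1, -0.5, 1.0]
width: 48.0
grasp_force: 0.0
```

>>> servo_tool(plan=[[[-0.3,0,0,0.8,0,0,0],[-0.3,-0.23,0.39,0.8,0,0,-1],[-0.3,-0.23,0.39,0,0,0,-1],[-0.3,-0.23,0.39,0,0,0,-1],[-0.3,-0.23,0.39,0,0,0,-1]]])

```text
t: 22.82
ee_pos: [492.0, 131.3, 211.4]
orientation: [0.715, 3.057, 0.002]
ft_force: [-0.5, -0.0, -0.9]
width: 56.7
grasp_force: 0.0
```

>>> servo_tool(plan=[[[-0.3,-0.23,0.39,0,0,0,-1],[-0.3,-0.23,0.39,0,0,0,-1],[-0.3,-0.23,0.39,0,0,0,-1],[-0.3,-0.23,0.39,0,0,0,-1],[-0.3,-0.23,0.39,0,0,0,-1]]])

```text
t: 23.23
ee_pos: [445.6, 209.4, 210.5]
orientation: [1.359, 2.832, 0.0]
ft_force: [0.4, 0.5, -0.7]
width: 56.8
grasp_force: 0.0
```

>>> servo_tool(plan=[[[-0.3,-0.23,0.39,0,0,0,-1],[-0.3,-0.23,0.39,0,0,0,-1],[-0.3,-0.23,0.39,0,0,0,-1],[-0.3,-0.23,0.39,0,0,0,-1],[-0.3,-0.23,0.39,0,0,0,-1]]])

```text
t: 23.65
ee_pos: [399.5, 287.4, 210.5]
orientation: [1.94, 2.471, 0.0]
ft_force: [-0.3, -0.6, 0.5]
width: 57.1
grasp_force: 0.0
```

>>> servo_tool(plan=[[[-0.3,-0.23,0.39,0,0,0,-1],[-0.3,-0.23,0.39,0,0,0,-1],[-0.3,-0.23,0.39,0,0,0,-1],[-0.3,0,0,0,0,0,0],[-0.3,0,0,0,0,0,0]]])

```text
t: 24.07
ee_pos: [372.2, 333.9, 210.4]
orientation: [2.237, 2.206, 0.0]
ft_force: [0.9, 0.3, 0.2]
width: 57.2
grasp_force: 0.0
```

```bash
python3 - <<'E'
from h import *
im,c,o=snap('wrist'); print(o['ee_pos'],tyaw(o),o['qpos'][5])
for b in blobs(wood(im),700,30000): print('w',*rect(c,b,32),cv2.boundingRect(b))
im,c,o=snap('top','t6'); w=wood(im); w[:140]=0; w[262:]=0; w[:,:150]=0; w[:,345:]=0
for b in blobs(w,200,2500): print('t',*rect(c,b,32),cv2.boundingRect(b))
E
```

```text
[372.18792587 333.86726422 210.36863644] 89.19312577113168 0.7216559576094106
w [367.6 351. ] 1.536 [113.4  31.4] (261, 124, 39, 127)
w [297.6 415.1] -1.533 [132.5  12.6] (172, 24, 34, 171)
w [278.  459.1] 1.53 [59.2 13. ] (149, 13, 23, 85)
w [250.  421.6] -1.538 [153.3  47.9] (91, 0, 85, 201)
```

>>> servo_tool(plan=[[[-0.3,-0.08,0.05,-0.96,0,0,-0.25],[-0.3,0,0,-0.96,0,0,0],[-0.3,0,0,-0.96,0,0,0],[-0.3,0,0,0,0,0,0],[1,0,0,0,0,0,0]]])

```text
t: 24.58
ee_pos: [368.6, 333.9, 93.6]
orientation: [-2.265, -2.176, 0.009]
ft_force: [-0.3, 0.3, 1.1]
width: 53.4
grasp_force: 0.0
```

>>> servo_tool(plan=[[[1,0,0,0,0,0,0],[1,0,0,0,0,0,0],[1,0,0,0,0,0,0],[1,0,0,0,0,0,0],[1,0,0,0,0,0,0]]])

```text
t: 25.0
ee_pos: [370.4, 336.3, 97.6]
orientation: [2.265, 2.177, 0.007]
ft_force: [-0.3, -1.6, 10.1]
width: 32.0
grasp_force: 30.0
```

>>> servo_tool(plan=[[[1,0,0,0,0,0,0]]])

```text
t: 25.08
ee_pos: [370.4, 336.3, 97.6]
orientation: [2.265, 2.177, 0.007]
ft_force: [0.2, -2.0, 10.7]
width: 31.9
grasp_force: 30.0
```

>>> servo_tool(plan=[[[1,0,0,0.95,0,0,0],[1,0,0,0.95,0,0,0],[1,0.23,-0.31,0.95,0,0,1],[1,0.23,-0.31,0,0,0,1],[1,0.23,-0.31,0,0,0,1]]])

```text
t: 25.5
ee_pos: [398.4, 299.0, 213.2]
orientation: [1.954, 2.457, 0.012]
ft_force: [-0.3, -0.4, -2.3]
width: 31.4
grasp_force: 30.0
```

>>> servo_tool(plan=[[[1,0.23,-0.31,0,0,0,1],[1,0.23,-0.31,0,0,0,1],[1,0.23,-0.31,0,0,0,1],[1,0.23,-0.31,0,0,0,1],[1,0.23,-0.31,0,0,0,1]]])

```text
t: 25.92
ee_pos: [443.4, 235.8, 210.6]
orientation: [1.377, 2.822, 0.003]
ft_force: [-1.0, -0.2, -1.4]
width: 31.8
grasp_force: 30.0
```

>>> servo_tool(plan=[[[1,0.23,-0.31,0,0,0,1],[1,0.23,-0.31,0,0,0,1],[1,0.23,-0.31,0,0,0,1],[1,0.23,-0.31,0,0,0,1],[1,0.23,-0.31,0,0,0,1]]])

```text
t: 26.33
ee_pos: [489.4, 173.7, 210.6]
orientation: [0.733, 3.053, 0.002]
ft_force: [0.3, 0.0, -0.5]
width: 31.8
grasp_force: 30.0
```

>>> servo_tool(plan=[[[1,0.23,-0.31,0,0,0,1],[1,0.23,-0.31,0,0,0,1],[1,0.23,-0.31,0,0,0,1],[1,0.23,-0.31,0,0,0,1],[1,0,0,0,0,0,0.26]]])

```text
t: 26.75
ee_pos: [527.3, 123.3, 210.7]
orientation: [0.16, 3.134, 0.001]
ft_force: [-0.5, 0.2, -1.4]
width: 31.8
grasp_force: 30.0
```

```bash
python3 - <<'E'
from h import *
im,c,o=snap('wrist','w6'); print(o['ee_pos'],tyaw(o))
E
```

```text
[527.29411643 123.26402387 210.69355934] 174.17289682853283
```

View pics/w6.png

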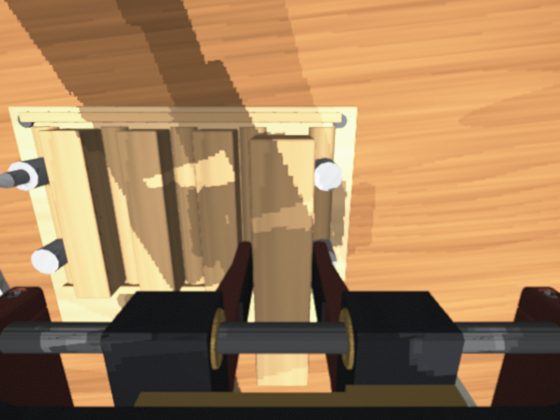

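Three blanks lie side by side in their channels at (85,210), (145,210) and (215,210). The fourth is held at (283,230).

>>> servo_tool(plan=[[[1,0.05,0.13,-0.8,0,0,0],[1,0,0,-0.8,0,0,0],[1,0,0,-0.2,0,0,0],[1,0,0,-0.2,0,0,0],[1,0,0,-0.2,0,0,0]]])

```text
t: 27.22
ee_pos: [527.8, 130.4, 121.4]
orientation: [0.164, 3.137, 0.0]
ft_force: [0.3, 0.1, -0.8]
width: 31.7
grasp_force: 30.0
```

>>> servo_tool(plan=[[[1,0,0,-0.1,0,0,0],[1,0,0,-0.06,0,0,0],[1,0,0,0,0,0,0],[1,0,0,0,0,0,0]]])

```text
t: 27.55
ee_pos: [527.9, 129.9, 115.6]
orientation: [0.164, 3.137, 0.0]
ft_force: [-0.7, -0.8, 2.1]
width: 31.6
grasp_force: 30.0
```

>>> servo_tool(plan=[[[1,0,-0.01,-0.02,0,0,0],[-0.1,0,0,0,0,0,0],[-0.1,0,0,0,0,0,0],[-0.1,0,0,0,0,0,0],[-0.1,0,0,0.8,0,0,0]]])

```text
t: 27.97
ee_pos: [525.0, 128.9, 141.8]
orientation: [-0.164, -3.129, 0.004]
ft_force: [-1.0, 0.6, -1.1]
width: 48.1
grasp_force: 0.0
```

>>> servo_tool(plan=[[[-0.3,0,0,0.95,0,0,0],[-0.3,0,0,0.95,0,0,0],[-0.3,-0.07,-0.67,0.8,0,0,-1],[-0.3,-0.07,-0.67,0.5,0,0,-1],[-0.3,-0.07,-0.67,0.3,0,0,-1]]])

```text
t: 28.38
ee_pos: [520.2, 48.7, 288.9]
orientation: [0.576, 3.084, 0.002]
ft_force: [0.2, 0.3, 0.3]
width: 57.1
grasp_force: 0.0
```

>>> servo_tool(plan=[[[-0.3,-0.07,-0.67,0,0,0,-1],[-0.3,-0.07,-0.67,0,0,0,-1],[-0.3,-0.07,-0.67,0,0,0,-1],[-0.3,-0.07,-0.67,0,0,0,-1],[-0.3,-0.07,-0.67,0,0,0,-1]]])

```text
t: 28.8
ee_pos: [505.0, -86.1, 286.0]
orientation: [1.233, 2.889, 0.0]
ft_force: [-0.2, 0.0, -0.6]
width: 57.0
grasp_force: 0.0
```

>>> servo_tool(plan=[[[-0.3,-0.07,-0.67,0,0,0,-1],[-0.3,-0.07,-0.67,0,0,0,-1],[-0.3,-0.07,-0.67,0,0,0,-1],[-0.3,-0.07,-0.67,0,0,0,-1],[-0.3,-0.07,-0.67,0,0,0,-1]]])

```text
t: 29.22
ee_pos: [491.0, -220.1, 285.8]
orientation: [1.829, 2.554, 0.0]
ft_force: [0.8, 0.2, -0.2]
width: 57.0
grasp_force: 0.0
```

>>> servo_tool(plan=[[[-0.3,-0.07,-0.67,0,0,0,-1],[-0.3,-0.07,-0.67,0,0,0,-1],[-0.3,-0.07,-0.67,0,0,0,-1],[-0.3,0,0,0,0,0,0],[-0.3,0,0,0,0,0,0]]])

```text
t: 29.63
ee_pos: [482.6, -300.2, 285.6]
orientation: [-2.144, -2.296, -0.0]
ft_force: [-0.3, 1.2, 0.4]
width: 57.3
grasp_force: 0.0
```

```bash
python3 - <<'E'
from h import *
im,c,o=snap('wrist','w7'); print(o['ee_pos'],tyaw(o),o['qpos'][5])
def plates(im,c,roi):
    h,s,v=cv2.split(cv2.cvtColor(im,cv2.COLOR_RGB2HSV)); m=((s<60)&(v>90)).astype(np.uint8)
    x0,x1,y0,y1=roi; k=np.zeros_like(m); k[y0:y1,x0:x1]=m[y0:y1,x0:x1]
    k=cv2.morphologyEx(k,cv2.MORPH_CLOSE,np.ones((13,13)))
    for b in blobs(k,1500,90000): print('plate',*rect(c,b,10),cv2.boundingRect(b))
plates(im,c,(0,560,0,290))
im,c,o=snap('top','t7'); plates(im,c,(340,400,175,275))
w=wood(im); w[:140]=0; w[262:]=0; w[:,:150]=0; w[:,345:]=0
for b in blobs(w,200,2500): print('t',*rect(c,b,50),cv2.boundingRect(b))
A=cv2.resize(im[140:275,160:470,::-1],None,fx=2.4,fy=2.4,interpolation=cv2.INTER_CUBIC)
B=cv2.imread('pics/w7.png')[:300]; cv2.imwrite('pics/mix7.png',cv2.vconcat([A[:300],cv2.resize(B,(A.shape[1],280))]))
E
```

```text
[ 482.58953183 -300.22725406  285.60413894] 93.93182635871254 -0.6462279181269777
plate [ 783.6 -257.7] 1.39 [142.3  35.5] (503, 101, 57, 123)
plate [ 480.5 -252.1] 0.079 [276.3 120.7] (159, 87, 253, 109)
plate [ 470.3 -263.9] 0.017 [316.4 196.8] (340, 185, 60, 90)
```

View pics/mix7.png

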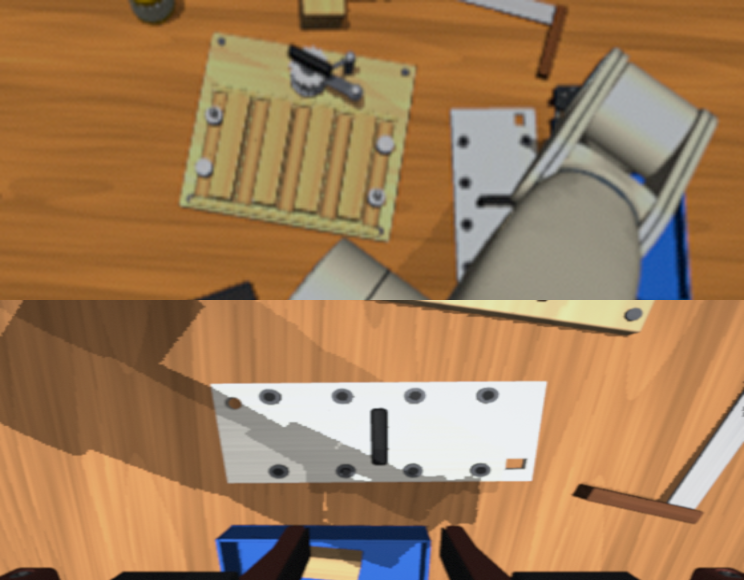

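All four blanks lie in the channels (upper part, x 215–375). The plate is at about (480.5,-252), 276x121 as specified, with the handle at (379,436) in the lower part. I grasp the handle.

>>> servo_tool(plan=[[[-0.3,0,0.61,-0.5,0,0,0.12],[-0.3,0,0.61,-0.5,0,0,0],[-0.3,0,0,-1,0,0,0],[-0.3,0,0,-1,0,0,0],[-0.3,0,0,-1,0,0,0]]])

```text
t: 30.15
ee_pos: [483.4, -248.7, 125.1]
orientation: [2.125, 2.312, 0.001]
ft_force: [0.5, 0.3, -0.7]
width: 57.0
grasp_force: 0.0
```

>>> servo_tool(plan=[[[-0.3,0,0,-0.5,0,0,0],[-0.3,0,0,-0.16,0,0,0],[-0.3,0,0,0,0,0,0],[1,0,0,0,0,0,0],[1,0,0,0,0,0,0]]])

```text
t: 30.57
ee_pos: [484.0, -250.6, 101.0]
orientation: [2.127, 2.308, 0.001]
ft_force: [0.1, 0.4, -0.2]
width: 47.3
grasp_force: 0.0
```

>>> servo_tool(plan=[[[1,0,0,0,0,0,0],[1,0,0,0,0,0,0],[1,0,0,0,0,0,0],[1,0,0,0,0,0,0],[1,0,0,0,0,0,0]]])

```text
t: 30.98
ee_pos: [482.9, -250.5, 99.7]
orientation: [2.13, 2.309, 0.0]
ft_force: [-3.2, -0.1, 3.0]
width: 14.0
grasp_force: 4.4
```

>>> servo_tool(plan=[[[1,0,0,0,0,0,0],[1,0,0,0,0,0,0],[1,0,0,0,0,0,0]]])

```text
t: 31.23
ee_pos: [482.9, -250.5, 99.7]
orientation: [2.13, 2.309, -0.0]
ft_force: [-2.0, -0.0, 6.8]
width: 13.5
grasp_force: 30.0
```

```bash
python3 - <<'E'
from h import *
o=readout.get_obs(); print(o['ee_pos'],tyaw(o),o['width'],o['grasp_force'],o['ft_force'])
print(R.from_rotvec(o['orientation']).as_matrix().round(4))
E
```

```text
[ 482.92261113 -250.49143434   99.71222336] 94.61835001410883 13.459513432805823 30.000705420970917 [-1.95411773 -0.03684544  6.77910306]
[[-8.050e-02  9.968e-01  1.000e-04]
 [ 9.968e-01  8.050e-02 -1.000e-04]
 [-1.000e-04  1.000e-04 -1.000e+00]]
```

>>> servo_tool(plan=[[[1,0,0,0.5,0,0,0],[1,0,0,0.8,0,0,0],[1,0,0,0.9,0,0,0],[1,0,0,0.9,0,0,0],[1,0,0,0.7,0,0,0]]])

```text
t: 31.65
ee_pos: [482.6, -250.2, 253.0]
orientation: [-2.13, -2.309, -0.0]
ft_force: [0.5, -0.3, -4.7]
width: 13.8
grasp_force: 30.0
```

>>> servo_tool(plan=[[[1,0.06,0.45,0,0,0,1],[1,0.06,0.45,0,0,0,1],[1,0.06,0.45,0,0,0,1],[1,0.06,0.45,0,0,0,1],[1,0.06,0.45,0,0,0,1]]])

```text
t: 32.07
ee_pos: [494.1, -159.3, 250.5]
orientation: [-1.573, -2.717, 0.0]
ft_force: [0.3, -0.6, -6.2]
width: 14.0
grasp_force: 30.0
```

>>> servo_tool(plan=[[[1,0.06,0.45,0,0,0,1],[1,0.06,0.45,0,0,0,1],[1,0.06,0.45,0,0,0,1],[1,0.06,0.45,0,0,0,1],[1,0.06,0.45,0,0,0,1]]])

```text
t: 32.48
ee_pos: [506.1, -69.4, 250.4]
orientation: [-0.948, -2.993, 0.0]
ft_force: [-0.1, 0.4, -5.0]
width: 14.0
grasp_force: 30.0
```

>>> servo_tool(plan=[[[1,0.06,0.45,0,0,0,1],[1,0.06,0.45,0,0,0,1],[1,0.06,0.45,0,0,0,1],[1,0.06,0.45,0,0,0,1],[1,0.06,0.45,0,0,0,1]]])

```text
t: 32.9
ee_pos: [518.1, 20.5, 250.4]
orientation: [-0.277, -3.127, 0.0]
ft_force: [0.2, 0.2, -5.0]
width: 13.8
grasp_force: 30.0
```

>>> servo_tool(plan=[[[1,0.06,0.45,0,0,0,0.88],[1,0,0,0,0,0,0],[1,0,0,0,0,0,0],[1,0,0,0,0,0,0]]])

```text
t: 33.23
ee_pos: [520.7, 37.3, 250.7]
orientation: [-0.165, -3.136, 0.001]
ft_force: [-0.3, 0.2, -5.6]
width: 13.7
grasp_force: 30.0
```

```bash
python3 - <<'E'
from h import *
im,c,o=snap('wrist','w8'); print(o['ee_pos'],tyaw(o),o['width'],o['ft_force'],o['moment'])
im,c,o=snap('top','t8')
A=cv2.resize(im[140:275,220:350,::-1],None,fx=2.2,fy=2.2,interpolation=cv2.INTER_CUBIC)
B=cv2.imread('pics/w8.png')[:297]; cv2.imwrite('pics/mix8.png',cv2.hconcat([A[:297],B[:,:510]]))
E
```

```text
[520.70034009  37.30710264 250.71198293] 173.96934310932187 13.726477802937104 [-0.34429145  0.15953435 -5.57194552] [ 0.04687594 -0.10380138 -0.01427844]
```

View pics/mix8.png

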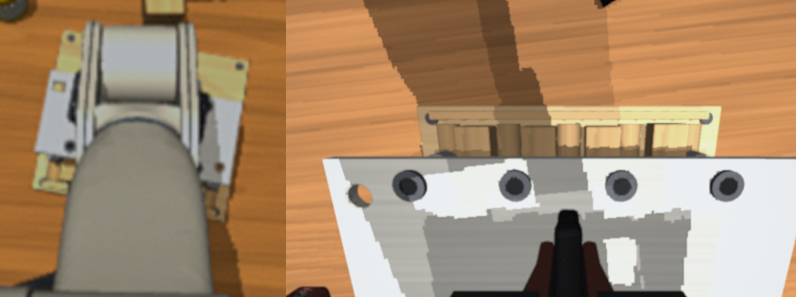

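The plate hangs level over the jig. Its round hole is at wrist (74,195), the near edge at row 158, and the jig strip is visible beyond. I measure the plate's offset along the tool from the hole and the edge.

```bash
python3 - <<'E'
from h import *
o=readout.get_obs(); c=cam('wrist',o); im=cv2.imread('pics/w8.png')
h,s,v=cv2.split(cv2.cvtColor(im,cv2.COLOR_BGR2HSV)); m=(s>60)[170:215,50:100]
zt=o['ee_pos'][2]-99.7+10
cs=blobs(m,100,900)
M=R.from_rotvec(o['orientation']).as_matrix()
for b in cs:
    u=b.reshape(-1,2)+[50,170]; e=cv2.fitEllipse(u.astype(np.float32).reshape(-1,1,2)); print(e)
    for z in (zt,): 
        P=plane(c,[e[0]],z)[0]; print('hole',P,'tool',(P-o['ee_pos'])@M)
# near edge: scan columns
for u in (100,150,230,300,400,470):
    g=(s[:,u]<60)&(v[:,u]>120); r=[k for k in range(140,175) if g[k:k+6].all()]; 
    if r: P=plane(c,[[u,r[0]]],zt)[0]; print(u,r[0],'edge tool',((P-o['ee_pos'])@M).round(1))
# bar top centre
E
```

```text
((78.01779174804688, 193.83181762695312), (11.25149154663086, 20.28269386291504), 145.2511444091797)
hole [469.5090381  -75.49532925 161.31322553] tool [  39.19116185 -117.18874201   89.77054321]
100 159 edge tool [  59.3 -100.9   89.8]
150 158 edge tool [ 59.8 -72.8  89.8]
230 158 edge tool [ 59.8 -28.1  89.8]
300 158 edge tool [59.8 10.9 89.7]
400 158 edge tool [59.8 66.7 89.7]
470 158 edge tool [ 59.8 105.9  89.7]
```

>>> servo_tool(plan=[[[1,0.04,0.04,-0.6,0,0,0],[1,0,0,-0.6,0,0,0],[1,0,0,-0.4,0,0,0],[1,0,0,0,0,0,0],[1,0,0,0,0,0,0]]])

```text
t: 33.75
ee_pos: [522.4, 38.6, 186.8]
orientation: [-0.166, -3.135, 0.0]
ft_force: [0.5, -0.2, -4.3]
width: 13.8
grasp_force: 30.0
```

>>> servo_tool(plan=[[[1,0,0,-0.06,0,0,0],[1,0,0,-0.06,0,0,0],[1,0,0,-0.05,0,0,0],[1,0,0,0,0,0,0]]])

```text
t: 34.08
ee_pos: [523.1, 39.2, 180.9]
orientation: [0.164, 3.137, 0.0]
ft_force: [-0.1, -0.4, -4.5]
width: 13.7
grasp_force: 30.0
```

```bash
python3 - <<'E'
from h import *
o=readout.get_obs(); print(o['ee_pos'],tyaw(o),o['ft_force'],o['moment'])
im,c,o=snap('wrist','w9'); im=cv2.imread('pics/w9.png')
cv2.imwrite('pics/c9.png',cv2.resize(im[130:240,20:160],None,fx=5,fy=5,interpolation=cv2.INTER_CUBIC))
E
```

```text
[523.06436204  39.16767895 180.89933563] 174.01503353765514 [-0.12190048 -0.37900573 -4.5388455 ] [ 0.00866074 -0.09015461 -0.00689951]
```

View pics/c9.png

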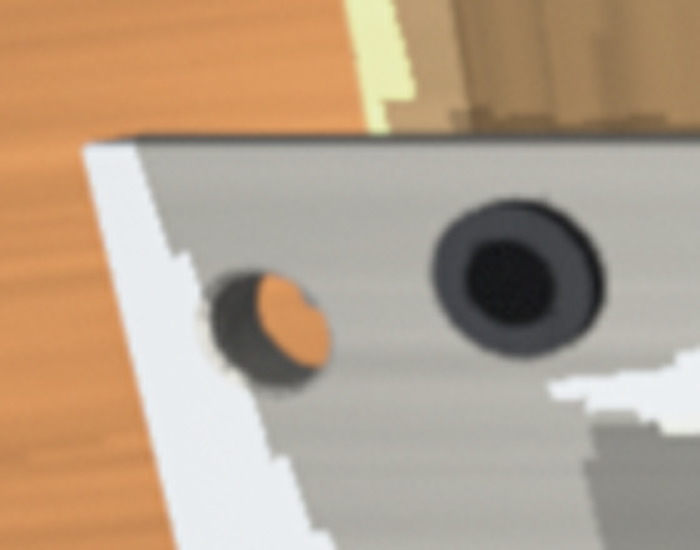

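```bash
python3 - <<'E'
from h import *
o=readout.get_obs(); c=cam('wrist',o); im=cv2.imread('pics/w9.png')
for r in range(182,210): print(r,' '.join('%3d/%3d'%(a,b) for a,b in zip(im[r,68:90,2],im[r,68:90,0])))
a=-.105; Rm=np.array([[np.cos(a),-np.sin(a)],[np.sin(a),np.cos(a)]])
P=Rm@[-38,-122]+[523.3,39]; print('pin pred tip',proj(c,[[*P,78],[*P,68]]))
M=R.from_rotvec(o['orientation']).as_matrix()
zt=91.2-o['ee_pos'][2]
t=lambda x,y,z:(M@[x,y,-z]+o['ee_pos'])
print('hole top/bot centre',proj(c,[t(38,-122,zt),t(38,-122,zt-10)]), 'below', proj(c,[t(38,-122,78-o['ee_pos'][2])]))
E
```

```text
182 172/164 169/161 170/162 171/163 172/164 173/166 173/166 174/167 174/167 175/167 176/168 176/168 174/166 175/167 175/167 174/166 175/167 175/167 175/167 176/168 175/167 176/168
183 158/151 153/147 153/147 154/147 158/151 165/155 168/157 171/163 173/166 175/167 175/168 175/167 176/168 177/169 175/167 176/168 177/168 175/168 177/169 176/168 177/168 176/168
184 125/119 122/116 117/112 118/113 134/119 157/126 169/133 170/147 170/156 174/163 176/167 176/169 177/169 177/168 177/168 177/168 177/168 177/169 178/170 178/170 177/169 177/168
185  93/ 88  84/ 81  77/ 74  89/ 77 131/ 85 182/100 197/110 189/119 184/132 182/145 177/156 176/165 177/169 178/170 179/169 178/170 179/170 179/171 178/169 178/170 179/171 179/171
186  71/ 68  67/ 64  68/ 63  97/ 64 161/ 79 210/ 94 219/ 97 217/100 212/105 202/114 189/130 177/149 174/164 178/170 180/171 180/172 180/171 179/171 180/172 181/173 180/172 180/172
187  66/ 63  64/ 62  69/ 61 114/ 68 183/ 85 217/ 95 221/ 95 220/ 95 219/ 95 215/ 97 206/104 187/123 170/148 172/164 180/172 181/173 181/172 181/172 181/172 181/172 181/172 181/173
188  65/ 62  64/ 62 
[... 3426 characters left out ...]
7 138/131 132/125 125/119 122/116 120/114 119/113 119/113 115/111 123/118 135/130 155/149 166/159 173/165 179/171 180/172 180/171 181/172 180/172 181/172
208 231/234 218/220 178/174 156/149 154/147 152/146 148/141 143/137 145/137 148/141 145/138 148/141 159/151 171/163 177/169 179/171 181/173 181/172 181/172 181/173 182/173 181/173
209 234/239 229/233 204/207 174/168 167/160 165/157 162/154 156/149 158/151 165/158 167/159 171/164 175/168 180/171 180/171 181/172 181/173 180/172 180/172 179/171 180/172 180/172
pin pred tip [[ 83.81108414 190.49598947]
 [ 93.23676591 186.71330488]]
hole top/bot centre [[ 70.11524168 195.83882159]
 [ 80.87135589 191.54021635]] below [[ 84.08649124 190.25557511]]
```

The pin tip shows as a notch at the hole's right rim, at wrist (80,189). The plate sits roughly 2 mm too far in +y, still well within the taper's capture. I nudge it and lower by feel.

>>> servo_tool(plan=[[[1,-0.01,-0.04,0,0,0,0],[1,0,0,-0.05,0,0,0],[1,0,0,-0.05,0,0,0],[1,0,0,0,0,0,0]]])

```text
t: 34.47
ee_pos: [522.3, 37.6, 176.2]
orientation: [-0.164, -3.137, 0.0]
ft_force: [-1.4, -0.3, -5.5]
width: 13.7
grasp_force: 30.0
```

>>> servo_tool(plan=[[[1,0,0,-0.05,0,0,0],[1,0,0,0,0,0,0]]])

```text
t: 34.63
ee_pos: [522.4, 37.6, 174.2]
orientation: [-0.164, -3.137, 0.0]
ft_force: [0.9, 0.4, -5.6]
width: 14.2
grasp_force: 30.0
```

>>> servo_tool(plan=[[[1,0,0,-0.05,0,0,0],[1,0,0,0,0,0,0]]])

```text
t: 34.8
ee_pos: [522.4, 37.6, 172.2]
orientation: [-0.164, -3.137, 0.0]
ft_force: [0.1, -0.5, -5.4]
width: 13.6
grasp_force: 30.0
```

>>> servo_tool(plan=[[[1,0,0,-0.05,0,0,0],[1,0,0,0,0,0,0]]])

```text
t: 34.97
ee_pos: [522.4, 37.6, 170.2]
orientation: [-0.164, -3.137, 0.0]
ft_force: [0.0, -0.3, -5.7]
width: 13.7
grasp_force: 30.0
```

>>> servo_tool(plan=[[[1,0,0,-0.04,0,0,0],[1,0,0,0,0,0,0]]])

```text
t: 35.13
ee_pos: [522.4, 37.6, 168.7]
orientation: [-0.164, -3.137, 0.0]
ft_force: [-0.2, 0.5, -5.2]
width: 13.8
grasp_force: 30.0
```

>>> servo_tool(plan=[[[1,0,0,-0.03,0,0,0],[1,0,0,0,0,0,0]]])

```text
t: 35.3
ee_pos: [522.4, 37.6, 167.6]
orientation: [-0.164, -3.137, 0.0]
ft_force: [-0.3, 0.0, -4.2]
width: 14.2
grasp_force: 30.0
```

>>> servo_tool(plan=[[[1,0,0,-0.05,0,0,0],[1,0,0,0,0,0,0]]])

```text
t: 35.47
ee_pos: [522.3, 37.6, 165.4]
orientation: [-0.164, -3.137, 0.0]
ft_force: [0.1, 0.7, -5.1]
width: 13.9
grasp_force: 30.0
```

>>> servo_tool(plan=[[[1,0,0,-0.05,0,0,0],[1,0,0,0,0,0,0]]])

```text
t: 35.63
ee_pos: [522.3, 37.6, 163.4]
orientation: [-0.164, -3.137, 0.0]
ft_force: [0.9, 0.4, -5.3]
width: 13.7
grasp_force: 30.0
```

>>> servo_tool(plan=[[[1,0,0,-0.05,0,0,0],[1,0,0,0,0,0,0]]])

```text
t: 35.8
ee_pos: [522.3, 37.6, 161.4]
orientation: [-0.164, -3.137, 0.0]
ft_force: [0.6, 0.8, -6.4]
width: 14.0
grasp_force: 30.0
```

>>> servo_tool(plan=[[[1,0,0,-0.05,0,0,0],[1,0,0,0,0,0,0]]])

```text
t: 35.97
ee_pos: [522.4, 37.6, 159.5]
orientation: [-0.164, -3.137, 0.0]
ft_force: [0.4, -0.4, -4.4]
width: 13.8
grasp_force: 30.0
```

>>> servo_tool(plan=[[[1,0,0,-0.05,0,0,0],[1,0,0,0,0,0,0]]])

```text
t: 36.13
ee_pos: [522.4, 37.6, 157.4]
orientation: [-0.164, -3.137, 0.0]
ft_force: [0.0, -0.1, -4.6]
width: 13.5
grasp_force: 30.0
```

>>> servo_tool(plan=[[[1,0,0,-0.05,0,0,0],[1,0,0,0,0,0,0]]])

```text
t: 36.3
ee_pos: [522.4, 37.6, 155.5]
orientation: [-0.164, -3.137, 0.0]
ft_force: [-0.5, 0.3, -5.2]
width: 14.0
grasp_force: 30.0
```

>>> servo_tool(plan=[[[1,0,0,-0.04,0,0,0],[1,0,0,0,0,0,0]]])

```text
t: 36.47
ee_pos: [522.5, 37.6, 153.9]
orientation: [-0.164, -3.137, 0.0]
ft_force: [-0.1, -0.4, -5.5]
width: 13.9
grasp_force: 30.0
```

>>> servo_tool(plan=[[[1,0,0,-0.02,0,0,0],[1,0,0,0,0,0,0]]])

```text
t: 36.63
ee_pos: [522.5, 37.6, 153.2]
orientation: [-0.164, -3.137, 0.0]
ft_force: [-0.1, 0.1, -4.4]
width: 13.9
grasp_force: 30.0
```

>>> servo_tool(plan=[[[1,0,0,-0.02,0,0,0],[1,0,0,0,0,0,0]]])

```text
t: 36.8
ee_pos: [522.5, 37.6, 152.5]
orientation: [-0.164, -3.137, 0.0]
ft_force: [-1.1, 0.2, -5.5]
width: 13.7
grasp_force: 30.0
```

>>> servo_tool(plan=[[[1,0,0,-0.02,0,0,0],[1,0,0,0,0,0,0]]])

```text
t: 36.97
ee_pos: [522.4, 37.6, 151.8]
orientation: [-0.164, -3.137, -0.0]
ft_force: [-1.9, 0.6, -3.7]
width: 14.1
grasp_force: 30.0
```

>>> servo_tool(plan=[[[1,0,0,-0.01,0,0,0],[1,0,0,0,0,0,0]]])

```text
t: 37.13
ee_pos: [522.5, 37.6, 151.7]
orientation: [-0.164, -3.137, 0.0]
ft_force: [-3.7, 0.4, 2.3]
width: 13.8
grasp_force: 30.0
```

>>> servo_tool(plan=[[[1,0,0,-0.01,0,0,0],[1,0,0,0,0,0,0]]])

```text
t: 37.3
ee_pos: [522.5, 37.6, 151.7]
orientation: [0.164, 3.137, 0.0]
ft_force: [-4.5, -0.6, 8.4]
width: 14.2
grasp_force: 30.0
```

The plate is seated: TCP 151.7, as predicted, with contact force just appearing. I release it and move up towards the clamp knob.

>>> servo_tool(plan=[[[0,0,0,0.02,0,0,0],[0,0,0,0,0,0,0],[0,0,0,0,0,0,0],[0,0,0,0,0,0,0],[0,0,0,0,0,0,0]]])

```text
t: 37.72
ee_pos: [522.8, 37.6, 151.8]
orientation: [0.164, 3.137, 0.0]
ft_force: [0.6, -0.5, 0.7]
width: 42.2
grasp_force: 0.0
```

>>> servo_tool(plan=[[[0,0,0,0.5,0,0,0],[0,0,0,0.9,0,0,0],[0,0,0,0.9,0,0,0],[0.1,0.1,-0.09,0.4,0,0,-1],[0.1,0.1,-0.09,0,0,0,-1]]])

```text
t: 38.13
ee_pos: [532.6, 30.5, 264.1]
orientation: [0.441, 3.103, 0.002]
ft_force: [-0.6, -1.4, -0.3]
width: 39.8
grasp_force: 0.0
```

>>> servo_tool(plan=[[[0.1,0.1,-0.09,0,0,0,-1],[0.1,0.1,-0.09,0,0,0,-1],[0.1,0.1,-0.09,0,0,0,-1],[0.1,0.1,-0.09,0,0,0,-1],[0.1,0.1,-0.09,0,0,0,-1]]])

```text
t: 38.55
ee_pos: [550.7, 12.2, 259.7]
orientation: [1.106, 2.94, 0.0]
ft_force: [-0.1, 0.6, -0.0]
width: 39.6
grasp_force: 0.0
```

>>> servo_tool(plan=[[[0.1,0.1,-0.09,0,0,0,-1],[0.1,0.1,-0.09,0,0,0,-1],[0.1,0.1,-0.09,0,0,0,-1],[0.1,0.1,-0.09,0,0,0,-1],[0.1,0.1,-0.09,0,0,0,-1]]])

```text
t: 38.97
ee_pos: [570.7, -5.8, 259.6]
orientation: [1.716, 2.631, -0.0]
ft_force: [-0.2, 0.3, 0.4]
width: 40.3
grasp_force: 0.0
```

>>> servo_tool(plan=[[[0.1,0.1,-0.09,0,0,0,-1],[0.1,0.1,-0.09,0,0,0,-1],[0.1,0.1,-0.09,0,0,0,-1],[0.1,0.1,-0.09,0,0,0,-1],[0.1,0.1,-0.09,0,0,0,-1]]])

```text
t: 39.38
ee_pos: [590.7, -23.8, 259.6]
orientation: [-2.245, -2.197, 0.0]
ft_force: [0.4, -0.2, 0.2]
width: 39.3
grasp_force: 0.0
```

>>> servo_tool(plan=[[[0.1,0.1,-0.09,0,0,0,-1],[0.1,0.1,-0.09,0,0,0,-1],[0.1,0.1,-0.09,0,0,0,-1],[0.1,0.1,-0.09,0,0,0,-1],[0.1,0.1,-0.09,0,0,0,-0.66]]])

```text
t: 39.8
ee_pos: [610.7, -41.8, 259.5]
orientation: [-2.643, -1.699, 0.0]
ft_force: [0.2, -0.5, -0.2]
width: 39.3
grasp_force: 0.0
```

>>> servo_tool(plan=[[[0.1,0,0,0,0,0,0],[0.1,0,0,0,0,0,0]]])

```text
t: 39.97
ee_pos: [610.4, -41.7, 259.5]
orientation: [-2.637, -1.707, 0.0]
ft_force: [0.3, 0.3, -0.1]
width: 39.3
grasp_force: 0.0
```

```bash
python3 - <<'E'
from h import *
im,c,o=snap('wrist','w10'); print(o['ee_pos'],tyaw(o),o['qpos'][5],o['width'])
h,s,v=cv2.split(cv2.cvtColor(im,cv2.COLOR_RGB2HSV)); m=(v<60)&(s<120); m[240:]=0
for b in blobs(m,300,9000): print(*rect(c,b,127),cv2.boundingRect(b))
E
```

```text
[610.43740585 -41.67367293 259.50454525] 65.81208213123776 0.3345265746809218 39.315672005159676
[444.8  69.9] 0.881 [26.7 15.3] (0, 162, 23, 36)
[542.6  37.3] -0.105 [61.5 10.7] (111, 149, 82, 38)
[641.4  26. ] 1.164 [63.2 15.6] (275, 73, 24, 98)
```

View pics/w10.png

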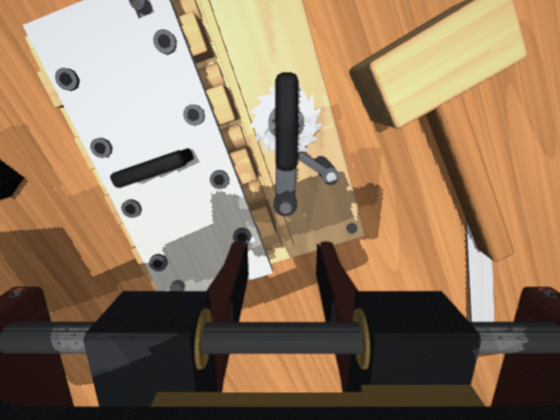

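The knob's wing is at (287,122), measured at (641.4, 26.0), 63x16 mm, yaw 66.7°, which agrees with the prediction. The plate's handle is in line with the jig. I take the knob.

>>> servo_tool(plan=[[[0.1,0.4,0.84,0,0,0,0.1],[0.1,0.4,0.84,0,0,0,0],[0.1,0,0,-0.8,0,0,0],[0.1,0,0,-0.8,0,0,0],[0.1,0,0,-0.4,0,0,0]]])

```text
t: 40.43
ee_pos: [640.9, 26.7, 176.6]
orientation: [-2.627, -1.719, 0.005]
ft_force: [-0.9, 0.1, -0.6]
width: 40.2
grasp_force: 0.0
```

>>> servo_tool(plan=[[[0.1,0,0,-0.08,0,0,0],[0.1,0,0,0,0,0,0],[1,0,0,0,0,0,0],[1,0,0,0,0,0,0],[1,0,0,0,0,0,0]]])

```text
t: 40.85
ee_pos: [643.4, 25.5, 178.3]
orientation: [2.63, 1.715, 0.004]
ft_force: [0.8, -0.1, 0.7]
width: 22.9
grasp_force: 0.0
```

>>> servo_tool(plan=[[[1,0,0,0,0,0,0],[1,0,0,0,0,0,0],[1,0,0,0,0,0,0]]])

```text
t: 41.1
ee_pos: [643.5, 25.4, 177.9]
orientation: [2.63, 1.715, 0.004]
ft_force: [2.1, -0.4, 6.1]
width: 15.7
grasp_force: 30.0
```

```bash
python3 - <<'E'
from h import *
o=readout.get_obs(); print(o['ee_pos'],tyaw(o),o['width'],o['grasp_force'],o['ft_force'],o['moment'])
E
```

```text
[643.50667458  25.40432464 177.9414138 ] 66.21414904678053 15.680483702040025 30.002895891666412 [ 2.0827978  -0.43158431  6.10020672] [-0.16077208 -0.00650508 -0.06301443]
```

>>> servo_tool(plan=[[[1,0,0,0,0,0,-0.8],[1,0,0,0,0,0,-0.8],[1,0,0,0,0,0,-0.8],[1,0,0,0,0,0,-0.8],[1,0,0,0,0,0,-0.8]]])

```text
t: 41.52
ee_pos: [643.6, 25.3, 177.9]
orientation: [2.89, 1.228, 0.004]
ft_force: [2.1, -1.9, 5.8]
width: 15.9
grasp_force: 30.0
```

>>> servo_tool(plan=[[[1,0,0,0,0,0,-0.8],[1,0,0,0,0,0,-0.8],[1,0,0,0,0,0,-0.8],[1,0,0,0,0,0,-0.8],[1,0,0,0,0,0,-0.8]]])

```text
t: 41.93
ee_pos: [643.7, 25.2, 177.9]
orientation: [3.059, 0.708, 0.005]
ft_force: [2.6, -2.4, 5.8]
width: 15.9
grasp_force: 30.0
```

>>> servo_tool(plan=[[[1,0,0,0,0,0,-0.8],[1,0,0,0,0,0,-0.8],[1,0,0,0,0,0,-0.8],[1,0,0,0,0,0,-0.8],[1,0,0,0,0,0,-0.8]]])

```text
t: 42.35
ee_pos: [643.7, 25.1, 177.9]
orientation: [3.136, 0.166, 0.005]
ft_force: [2.1, -3.4, 5.9]
width: 15.9
grasp_force: 30.0
```

>>> servo_tool(plan=[[[1,0,0,0,0,0,-0.8],[1,0,0,0,0,0,-0.8],[1,0,0,0,0,0,0],[1,0,0,0,0,0,0]]])

```text
t: 42.68
ee_pos: [643.7, 25.1, 177.9]
orientation: [3.141, -0.049, 0.005]
ft_force: [2.0, -3.2, 5.2]
width: 15.5
grasp_force: 30.0
```

```bash
python3 - <<'E'
from h import *
o=readout.get_obs(); print(o['ee_pos'],tyaw(o),o['qpos'][5],o['width'],o['ft_force'],o['moment'])
E
```

```text
[643.6592456   25.11643625 177.90567069] -1.7775204792447772 1.6232722914637316 15.473282337141242 [ 1.99634241 -3.18678532  5.20841139] [-0.49236384 -0.07929913  0.06055318]
```

>>> servo_tool(plan=[[[1,0,0,0,0,0,-0.8],[1,0,0,0,0,0,-0.8],[1,0,0,0,0,0,-0.1],[1,0,0,0,0,0,0],[1,0,0,0,0,0,0]]])

```text
t: 43.1
ee_pos: [643.7, 25.1, 177.9]
orientation: [3.129, -0.281, 0.005]
ft_force: [3.3, -3.1, 6.0]
width: 15.9
grasp_force: 30.0
```

```bash
python3 - <<'E'
from h import *
o=readout.get_obs(); print(o['ee_pos'],tyaw(o),o['qpos'][5],o['width'],o['ft_force'],o['moment'])
E
```

```text
[643.6707077   25.06486188 177.93214199] -10.262375744244569 1.771340908801941 15.918485949551357 [ 3.29923925 -3.08883532  5.99409798] [-0.48807353 -0.09298992  0.13803531]
```

>>> servo_tool(plan=[[[0.1,0,0,0,0,0,0],[0.1,0,0,0,0,0,0],[0.1,0,0,0,0,0,0],[0.1,0,0,0,0,0,0],[0.1,0,0,0.5,0,0,0]]])

```text
t: 43.52
ee_pos: [640.1, 25.7, 193.0]
orientation: [3.128, -0.281, -0.011]
ft_force: [-1.0, -0.9, -0.4]
width: 39.2
grasp_force: 0.0
```

>>> servo_tool(plan=[[[0.1,0,0,0.9,0,0,0],[0.1,-0.5,0.1,0.7,0,0,0],[0.1,-0.9,0.15,0,0,0,0],[0.1,-0.6,0.1,0,0,0,0],[0.1,0,0,0,0,0,0]]])

```text
t: 43.93
ee_pos: [557.9, 40.2, 260.4]
orientation: [3.129, -0.28, -0.006]
ft_force: [-0.8, -0.3, -1.3]
width: 39.5
grasp_force: 0.0
```

```bash
python3 - <<'E'
from h import *
im,c,o=snap('wrist','w11'); print(o['ee_pos'],tyaw(o),o['ft_force'])
h,s,v=cv2.split(cv2.cvtColor(im,cv2.COLOR_RGB2HSV)); m=(v<60)&(s<120); m[240:]=0
for b in blobs(m,300,9000): print('127',*rect(c,b,127),'98',*rect(c,b,98),cv2.boundingRect(b))
im,c,o=snap('top','t11')
E
```

```text
[557.92223382  40.19692966 260.39062233] -10.233595929566164 [-0.78003092 -0.25933436 -1.29491279]
127 [557.8  34.8] -0.086 [29.2 10.4] 98 [547.1  35.9] -0.086 [33.2 11.8] (282, 203, 17, 37)
127 [624.   20.3] 0.287 [99.5 16. ] 98 [622.2  19.4] 0.287 [113.   18.1] (253, 54, 75, 140)
```

```bash
python3 - <<'E'
from h import *
o=readout.get_obs(); c=cam('wrist',o); im=cv2.imread('pics/w11.png')
h,s,v=cv2.split(cv2.cvtColor(im,cv2.COLOR_BGR2HSV))
for r in range(40,215,5): print('%3d '%r+''.join('#' if v[r,x]<45 else '+' if v[r,x]<75 and s[r,x]<110 else 'w' if s[r,x]<50 and v[r,x]>170 else 'g' if s[r,x]<50 else '.' for x in range(210,370,3)))
a=-.105; J=np.array([523,38.])
def w(x,y,z): return [J[0]+x*np.cos(a)-y*np.sin(a),J[1]+x*np.sin(a)+y*np.cos(a),z]
for q in (0.8,1.22):
    d=np.radians(250)-q; print(q,'tip',proj(c,[w(120+72*np.cos(d),72*np.sin(d),76)]).round(0),'wing ends',proj(c,[w(120+k*30*np.cos(d),k*30*np.sin(d),127) for k in(-1,1)]).round(0).tolist())
E
```

```text
40 ......................................................
 45 ......................................................
 50 ......................................................
 55 ..................##..................................
 60 ...............##+++#+.......................gggg.....
 65 ...............#+++++#.w...................+ggwwwg....
 70 ...............##++++##gwww.w............+++ggwwwg....
 75 ................##++++##gwwwwww.w.......++ggggggg.....
 80 ..............wwg##++++##gwwwwwww.......ggggg+........
 85 ...............ww+#+++++#+gwwwwwww.....gggg...........
 90 ..............wwww##++++##+ggwwwwwww.gggg.............
 95 ............wwwwwww##++++###ggwwwwwggggg..............
100 ..............wwwwgg#+++++##+gwwwwwggg................
105 .............wwwwwgg+#+++++##ggwwwwww.................
110 ............wwwwwwwgg##+++++##gwwww...................
115 ..............wwwwwwgg##++++##+gww....................
120 ..............wwwwwwwgg##+++###gwww...................
125 ..............w.wwwwwwwg##+++###......................
130 .................wwwwwwwg##++###+..
[... 392 characters left out ...]
................++++++++..........gggggg
170 .+........................ggggg++++++++ggggggggggggggg
175 ggggggggggggggwwwggggggggggggggg++++++++gggggggggggggg
180 wwwgggggggggggwwwggggggggggggggg++++ggg+gggggggggggggg
185 wwwgggggggggg+ggg+ggggggggggggggg++gggg+gggggggggggggg
190 wwwwggggggggg+++#++ggggggggggggggg++gg++gggggggggggggg
195 wwwwggggggggg+g+++gggggggggggggggggggggggggggggggggggg
200 wwwwgggggggggggwwggggggggggggggggggggggggggggggggggggg
205 wwwwggggggggggggggggggggg###+ggggggggggggggggggggggggg
210 wwwwggggggggggggggggggggg####ggggggggggggggggggggggggw
0.8 tip [[321. 184.]] wing ends [[261.0, 66.0], [303.0, 149.0]]
1.22 tip [[289. 193.]] wing ends [[279.0, 60.0], [286.0, 154.0]]
```

The wing's ends at (263,62) and (297,142) and the arm tip at (321,184) match the second tooth (0.80), so the knob fell short of the third tooth. I retake it at 0.80 and turn further, staying below the fourth.

>>> servo_tool(plan=[[[0.1,0.5,-0.09,0,0,0,0.95],[0.1,0.5,-0.09,0,0,0,0.95],[0.1,0.5,-0.09,0,0,0,0.95],[0.1,0.5,-0.09,0,0,0,0.95],[0.1,0.12,0,0,0,0,0.95]]])

```text
t: 44.45
ee_pos: [651.3, 24.4, 260.3]
orientation: [3.119, 0.374, 0.005]
ft_force: [-0.7, -0.3, 0.1]
width: 40.0
grasp_force: 0.0
```

>>> servo_tool(plan=[[[0.1,0,0,0,0,0,0.95],[0.1,0,0,-0.8,0,0,0],[0.1,0,0,-0.8,0,0,0],[0.1,0,0,-0.4,0,0,0],[0.1,0,0,0,0,0,0]]])

```text
t: 44.87
ee_pos: [646.0, 24.9, 175.8]
orientation: [-3.101, -0.497, 0.011]
ft_force: [-1.0, -0.3, -0.6]
width: 39.8
grasp_force: 0.0
```

>>> servo_tool(plan=[[[0.1,0,0,0,0,0,0],[0.1,0,0,0,0,0,0]]])

```text
t: 45.03
ee_pos: [648.7, 25.1, 181.4]
orientation: [3.102, 0.497, 0.003]
ft_force: [0.5, 1.1, 1.1]
width: 39.8
grasp_force: 0.0
```

```bash
python3 - <<'E'
from h import *
o=readout.get_obs(); print(o['ee_pos'],tyaw(o),o['width'],o['ft_force'],o['moment'])
E
```

```text
[648.66339877  25.12766972 181.39502482] 18.214970385128684 39.76421748798999 [0.46515268 1.11749336 1.10713752] [ 0.02680549  0.03108233 -0.01679266]
```

>>> servo_tool(plan=[[[0.1,-0.14,0,-0.13,0,0,0],[0.1,0,0,0,0,0,0],[1,0,0,0,0,0,0],[1,0,0,0,0,0,0],[1,0,0,0,0,0,0]]])

```text
t: 45.45
ee_pos: [642.0, 25.2, 176.0]
orientation: [3.102, 0.497, 0.002]
ft_force: [1.0, -0.2, 0.1]
width: 23.3
grasp_force: 0.0
```

>>> servo_tool(plan=[[[1,0,0,0,0,0,0],[1,0,0,0,0,0,0],[1,0,0,0,0,0,0]]])

```text
t: 45.7
ee_pos: [642.2, 24.8, 175.8]
orientation: [3.101, 0.497, 0.002]
ft_force: [1.4, -3.7, 2.0]
width: 16.0
grasp_force: 30.0
```

>>> servo_tool(plan=[[[1,0,0,0,0,0,-0.8],[1,0,0,0,0,0,-0.8],[1,0,0,0,0,0,-0.8],[1,0,0,0,0,0,-0.8],[1,0,0,0,0,0,-0.8]]])

```text
t: 46.12
ee_pos: [642.2, 25.1, 175.8]
orientation: [3.141, -0.053, 0.002]
ft_force: [1.3, -1.3, 2.5]
width: 16.0
grasp_force: 30.0
```

```bash
python3 - <<'E'
from h import *
o=readout.get_obs(); print(o['ee_pos'],tyaw(o),o['width'],o['grasp_force'],o['ft_force'],o['moment'])
E
```

```text
[642.16462091  25.09665765 175.80593018] -1.9413334324552365 15.951942713682627 30.01720905303955 [ 1.25114418 -1.26036     2.47762839] [-0.1887128  -0.10312798  0.28651164]
```

>>> servo_tool(plan=[[[1,0,0,0,0,0,-0.6],[1,0,0,0,0,0,-0.6],[1,0,0,0,0,0,-0.6],[1,0,0,0,0,0,-0.6],[1,0,0,0,0,0,-0.6]]])

```text
t: 46.53
ee_pos: [642.2, 25.4, 175.8]
orientation: [-3.107, 0.461, -0.002]
ft_force: [0.9, -0.6, 2.3]
width: 16.1
grasp_force: 30.0
```

>>> servo_tool(plan=[[[1,0,0,0,0,0,0],[1,0,0,0,0,0,0],[1,0,0,0,0,0,0]]])

```text
t: 46.78
ee_pos: [642.2, 25.4, 175.8]
orientation: [-3.108, 0.456, -0.002]
ft_force: [1.5, -0.0, 4.2]
width: 16.0
grasp_force: 30.0
```

```bash
python3 - <<'E'
from h import *
o=readout.get_obs(); print(o['ee_pos'],tyaw(o),o['width'],o['grasp_force'],o['ft_force'],o['moment'])
im,c,o=snap('wrist','w12'); h,s,v=cv2.split(cv2.cvtColor(im,cv2.COLOR_RGB2HSV))
for r in range(100,300,8): print('%3d '%r+''.join('#' if v[r,x]<45 else '+' if v[r,x]<75 and s[r,x]<110 else 'w' if s[r,x]<50 and v[r,x]>170 else 'g' if s[r,x]<50 else '.' for x in range(200,370,4)))
E
```

```text
[642.18815506  25.39106925 175.80920743] -16.692998545145457 16.016133731034255 29.988858997821808 [ 1.50173543 -0.02001915  4.21440398] [ 0.02682568 -0.19549882  0.13185578]
100 ...........................................
108 ...........................................
116 ...........................................
124 ...........................................
132 ...........................................
140 ...........................................
148 ...........................................
156 ...........................................
164 ...........................................
172 ..................................++++.....
180 ..................................+++++++..
188 .................+ggggggg..........+++++###
196 ..............gggggggggggggg.........+#++gg
204 .............gggggg+gg+gggggg.........#+ggg
212 .............ggggg######ggggg.......+++++++
220 ............ggggg########ggggg.....#+++....
228 ............ggggg########ggggg...#+++g.....
236 ..........ggggggg########gggggggg+++.......
244 ...........ggg...########...gggg+..........
252 ..........ggg...##########...gggg..........
260 ...........gg...##########...gg............
268 ...........g....##########....g............
276 ................##########.................
284 ...............###########.................
292 #############..############..##############
```

The torque peaked at 0.29 and fell to 0.13 N m, so the pawl passed the tip. I release, back off and check.

>>> servo_tool(plan=[[[0.1,0,0,0,0,0,0],[0.1,0,0,0,0,0,0],[0.1,0,0,0,0,0,0],[0.1,0,0,0,0,0,0],[0.1,0,0,0.5,0,0,0]]])

```text
t: 47.25
ee_pos: [639.3, 25.1, 191.7]
orientation: [3.107, -0.458, -0.011]
ft_force: [-0.3, -0.1, -0.9]
width: 39.5
grasp_force: 0.0
```

>>> servo_tool(plan=[[[0.1,0,0,0.9,0,0,0],[0.1,-0.5,0.1,0.7,0,0,0.5],[0.1,-0.9,0.15,0,0,0,0.5],[0.1,-0.6,0.1,0,0,0,0.5],[0.1,0,0,0,0,0,0]]])

```text
t: 47.67
ee_pos: [557.1, 39.7, 259.2]
orientation: [3.131, -0.25, -0.006]
ft_force: [-0.2, -0.2, -0.6]
width: 39.5
grasp_force: 0.0
```

```bash
python3 - <<'E'
from h import *
im,c,o=snap('wrist','w13'); print(o['ee_pos'],tyaw(o),o['ft_force'])
h,s,v=cv2.split(cv2.cvtColor(im,cv2.COLOR_RGB2HSV))
for r in range(50,215,7): print('%3d '%r+''.join('#' if v[r,x]<45 else '+' if v[r,x]<75 and s[r,x]<110 else 'w' if s[r,x]<50 and v[r,x]>170 else 'g' if s[r,x]<50 else '.' for x in range(210,370,4)))
a=-.105; J=np.array([523,38.])
def w(x,y,z): return [J[0]+x*np.cos(a)-y*np.sin(a),J[1]+x*np.sin(a)+y*np.cos(a),z]
for q in (0.8,1.22,1.64):
    d=np.radians(250)-q; print(q,'tip',proj(c,[w(120+72*np.cos(d),72*np.sin(d),80)]).round(0),'wing ends',proj(c,[w(120+k*30*np.cos(d),k*30*np.sin(d),127) for k in(-1,1)]).round(0).tolist())
E
```

```text
[557.11465458  39.69035468 259.21160945] -9.119369087123891 [-0.21492475 -0.17572388 -0.59494617]
 50 .................###....................
 57 ................#+++#...................
 64 ................#+++#............+gwwg..
 71 ..............wg#+++#gw........++ggwwg..
 78 ...........wwwww#+++#gwwww....+gggggg...
 85 ............wwww#+++#gwwww....ggg.......
 92 ..........wwwwwg#+++#+wwwww.ggg.........
 99 ...........wwwgg#+++##gwwwwgg...........
106 ..........wwwwgg#+++##gwwwww............
113 ...........wwwwg#+++##gwww..............
120 ...........wwwww#+++##gwwww.............
127 .............www##+###ww................
134 ................+#+###..................
141 ................##+###..................
148 .................####+..................
155 .................+++++..................
162 +................+++++..................
169 .................+++++gggggggggggggggggg
176 wwgggggggggwwgggg+++++gggggggggggggggggg
183 wwwgggggggggggggg+++++gggg+##+gggggggggg
190 wwwgggggg+#+#+ggg+ggg+gggg+##+gggggggggg
197 wwwggggggggggggggggggggggggggggggggggggg
204 wwwgggggggggggggggg##ggggggggggggggggggg
211 wwwggggggggggggggg+###gggggggggggggggggg
0.8 tip [[321. 180.]] wing ends [[262.0, 56.0], [304.0, 141.0]]
1.22 tip [[288. 189.]] wing ends [[281.0, 50.0], [286.0, 146.0]]
1.64 tip [[254. 184.]] wing ends [[301.0, 53.0], [268.0, 143.0]]
```

The clamp stands in the third tooth: the wing is vertical at column 284 and the arm tip at (287,189). I clear the arm for a last overhead check of the plate, the blank ends and the tray.

>>> servo_tool(plan=[[[0.1,-0.3,-0.9,0.2,0,0,0],[0.1,-0.3,-0.9,0.2,0,0,0],[0.1,-0.3,-0.9,0.2,0,0,0],[0.1,-0.3,-0.9,0.2,0,0,0],[0.1,-0.3,-0.9,0.2,0,0,0]]])

```text
t: 48.13
ee_pos: [501.9, -142.7, 299.6]
orientation: [3.131, -0.255, 0.001]
ft_force: [0.5, -0.8, -0.2]
width: 39.6
grasp_force: 0.0
```

>>> servo_tool(plan=[[[0.1,-0.3,-0.9,0.2,0,0,0],[0.1,-0.3,-0.9,0.2,0,0,0],[0.1,-0.3,-0.9,0.2,0,0,0],[0.1,-0.3,-0.9,0.2,0,0,0],[0.1,0,0,0,0,0,0]]])

```text
t: 48.55
ee_pos: [453.4, -291.0, 333.0]
orientation: [3.127, -0.262, 0.005]
ft_force: [0.4, 0.4, 0.5]
width: 39.3
grasp_force: 0.0
```

```bash
python3 - <<'E'
from h import *
im,c,o=snap('top','t14'); print(o['ee_pos'])
h,s,v=cv2.split(cv2.cvtColor(im,cv2.COLOR_RGB2HSV))
m=((s<50)&(v>110)).astype(np.uint8); k=np.zeros_like(m); k[165:245,225:345]=m[165:245,225:345]
k=cv2.morphologyEx(cv2.morphologyEx(k,cv2.MORPH_OPEN,np.ones((5,5))),cv2.MORPH_CLOSE,np.ones((11,11)))
for b in blobs(k,800,20000): print('plate',*rect(c,b,62),cv2.boundingRect(b))
a=-.105;J=np.array([526,38.5]); e=np.array([np.cos(a),np.sin(a)]); n=np.array([-e[1],e[0]])
# brightness profile across the rail ends protruding beyond the plate (x=-67 and +67), rail tops z=50
for x in (-68,68):
    print(x,[int(v[tuple(proj(c,[[*(J+x*e+y*n),50]])[0].round().astype(int)[::-1])]) for y in range(-115,116,6)])
t=(h>100)&(h<125)&(s>150); t[:190]=0
for b in blobs(t,1000,9000): print('tray',*rect(c,b,45))
w=wood(im); print('wood in tray px',int(w[210:270,403:447].sum()))
E
```

```text
[ 453.39439079 -290.97767574  333.02272846]
plate [526.2  39.2] 1.465 [277.3 121.2] (239, 180, 87, 48)
-68 [179, 126, 130, 179, 177, 177, 178, 164, 146, 180, 175, 149, 124, 179, 175, 178, 178, 165, 159, 180, 165, 131, 150, 179, 177, 178, 177, 157, 171, 180, 175, 122, 128, 180, 178, 178, 179, 166, 165]
68 [171, 159, 152, 177, 178, 177, 176, 157, 151, 166, 170, 144, 132, 178, 176, 176, 178, 168, 66, 99, 104, 105, 156, 177, 176, 177, 175, 155, 157, 156, 163, 129, 119, 179, 174, 177, 178, 168, 161]
wood in tray px 5
```

```bash
python3 -c "
from workcell import close_job
print(close_job())"
```

```text
the job is handed in; nothing more can be done
None
```

I handed in the finished job after about 49 s of robot time: offcut in the tray, four blanks in their channels, plate flat over both pins without forcing, clamp in its third tooth on the second try; no verdict came back, and the arm hid the tray in the last overhead look.

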